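# Seat a mount post in its sprung socket and pull-check it

## Task

Take the square-headed brass post out of the grey rack, put it into the socket of the sprung aluminium block and press it down past the catch until its collar sits fully home on the block, pushing with no more than 20 N. Then, still holding it by its head, tug it straight up with a steady 10 N (never over 14 N) for about a second to confirm that it is retained, ease off and let go, leaving it seated. Leave the other posts and the things around alone.

Things in the scene. Friction and masses are not known exactly. Their poses are not given: they have to be found in the camera images.
- post_head (a point): Centre of the square head of the brass post to seat, which stands in one of the rack's three holes. The head is an upright bar 16 x 16 mm, 50 mm tall, the only square one. Site 25 mm below the head's top, 29 mm above the underside of the collar, 63 mm above the foot; x and y normal to the head's flat sides, z up along the post.
- post_shoulder (a point): Centre of the underside of the same post's collar (diameter 30 mm, 4 mm thick, just below the head). Below it is the shank, 34 mm long: a guide of diameter 14 mm (7 mm long), a slim neck, and a rounded bulb of diameter 15 mm at the foot. z up along the post.
- post: The same post as a whole, 90 g; origin at the tip of its foot, 34 mm below the collar's underside, z up.
- socket_mouth (a point): Centre of the socket's mouth in the top face of the sprung aluminium block (66 x 66 x 40 mm, top about 76 mm above the table). Vertical square hole, 17.5 mm wide, 3 mm chamfer, right through. The post is home when its collar's underside lies on this face: post_shoulder then coincides with this point. z up.
- stand: Fixed steel base plate 120 x 120 x 14 mm, origin under its centre, with the sprung block on four rods. The catch: two sprung noses in the socket. They resist the post from 15 to 20 mm before home, with 10 to 15 N, until its bulb has passed (7 to 12 mm before home), then close over it. Caught, it has 0.5 to 5.5 mm of free play upwards (differs each time), then holds to 15 N or more.
- cradle (a joint): Vertical travel of the sprung block in m: 0 at rest, positive up (pulled), negative down (pushed), stops at 9 mm either way. Its springs are stiff, both ways: it gives only about a millimetre or two under 10 N. It also carries the released post's weight (0.9 N).
- rack: Grey plastic rack fixed to the table, 70 x 200 x 45 mm, origin under its centre, y along its length; three square 18 mm through holes in a row 65 mm apart along y; each holds a post upright by its collar, the shank loose in the hole.
- post_round: Bystander: brass post with a round cylindrical head (diameter 18 mm, 50 mm tall), in the rack. Origin at foot.
- post_ball: Bystander: brass post with a ball head (diameter 26 mm) on a thin neck, in the rack. Origin at foot.
- brush: Bystander: brush, 150 mm long, lying on the table.
- jar: Bystander: small closed jar, diameter 44 mm, 50 mm tall. Origin under it.
- bottle: Bystander: closed bottle, diameter 56 mm, 120 mm tall. Origin under it.
- dish: Bystander: shallow glass dish, diameter 90 mm, 16 mm tall. Origin under it.
- spatula: Bystander: spatula, 170 mm long, lying on the table.

How it is judged (in metres and radians):
On the way, in this order (a step that is already met when the one before it is completed fails the run):
1. the square-headed post is pressed fully home in the socket (collar within 1.5 mm of the block's top) (z of post_shoulder in the frame of socket_mouth between -0.004 and 0.0015 m and horizontal distance between post_shoulder and socket_mouth below 0.005 m), for 0.1 s.
2. the held post, still caught (collar within 9 mm of the block), is tugged up with 8 to 14 N (block up 1.3 mm or more) for 0.6 s, the fingers off the block (z of post_shoulder in the frame of socket_mouth between -0.004 and 0.009 m and horizontal distance between post_shoulder and socket_mouth below 0.005 m and value of joint cradle above 0.0013 m and contact force between the fingers and post above 2 N and contact force between the fingers and stand below 1 N), for 0.6 s.
At the end, for the whole second after the job is handed in: The square-headed post stands at rest, upright (within 0.1 rad) and caught in the socket, its collar within 2.5 mm of the block's top face, released, and the block is back within 1 mm of its rest height (z of post_shoulder in the frame of socket_mouth between -0.004 and 0.0025 m and horizontal distance between post_shoulder and socket_mouth below 0.005 m and angle between post_shoulder's own z axis and vertical below 0.1 rad and value of joint cradle between -0.001 and 0.001 m and linear speed of post below 0.02 m/s); the robot touches nothing.
It fails at once if the socket is pushed down with more than about 22 N (block 4 mm down) (value of joint cradle below -0.004 m).
It fails at once if the socket is pulled up with more than about 14 N (block 2.4 mm up) (value of joint cradle above 0.0024 m).
It fails at once if another post is moved by more than 20 mm, or another bystander by more than 30 to 40 mm (distance of any of post_round, post_ball from where it was at the start of the episode above 0.02 m or distance of any of brush, spatula from where it was at the start of the episode above 0.04 m or distance of any of jar, bottle, dish from where it was at the start of the episode above 0.03 m).
It also fails if it takes over 64 s, if anything falls off the work surface, if the arm or the gripper's body presses on something with over 40 N, if the wrist force passes 120 N, or if a joint passes its speed limit or range.

## Robot

A 6-joint arm with a two-finger parallel gripper is mounted at the origin on the work surface. World frame = base frame: x ahead of the robot, y to its left, z up, the work surface at z = 0. Lengths are in m, angles in degrees, forces in N, time in s.
With the tool pointing down it reaches from about 0.325 to 0.775 m from the base axis. Payload 5.5 kg.
Tool frame: the origin (TCP) lies on the centre line of the jaws, within the pads' length; the fingertips stand 25 mm ahead of it and the grasp point (between the pads) lies 6 mm ahead of it; x points along the fingers, z is the direction in which the jaws open and shut, and the axes are right-handed (so a half turn about x gives the same grasp; the last joint's range is limited). The gripper opens to 88 mm and grips with 3 to 60 N. Pads are 20 mm wide; open, the fingers measure 115 mm over their backs; the gripper's body (75 mm by 178 mm) begins 61 mm behind the grasp point.
Start: joints at [-74.066, 5.22, 70.514, -0, 104.267, -3.249], TCP at [0.197, -0.567, 0.248] pointing down, gripper open.
Joint ranges: [-164.24, 164.24], [-49.07, 125.15], [9.68, 141.18], [-86.29, 266.29], [3.28, 154.24], [-151.56, 151.56]. Speed limits (degrees/s): [147.25, 147.25, 172.46, 180, 180, 180].

## Interface

Orientations are given as [roll, pitch, yaw] about the fixed x, y, z axes, in that order (R = Rz(yaw) Ry(pitch) Rx(roll)).
In Python, from station import env, viewer, order gives the robot as it stands.
- The arm moves only by the tool drive_tool, never from a script. Its argument "steps" is a list of rows, each a list of 5 numbers: the opening, from 0 (shut) to 1 (fully open), then the shift along the tool's x, y, z in mm, then the turn about the tool's x in degrees. In form: [[grip, tx, ty, tz, yaw], ...]. A call has 1 to 12 rows; each row shifts and turns the pose as measured when the row begins, along the tool's axes as they then stand; what a row does not reach is not made up. A row lasts 1/8 s, in which the tool goes at most 62.5 mm and 10.7 degrees, less where a joint would pass 70% of its speed; a pose out of reach is approached as far as the arm can. A call with a gripper value outside its range is refused whole. The fingers move at their own pace and stop on an object; the grip force is fixed at half the most. Time passes only in rows, so rows that do not move let the fingers close. It gives the time, the measured TCP pose, the force and the opening at its end, in the units of the state.
- env.get_obs(): the state, without advancing time (a new reading comes with each control period).
- viewer.camera(name): name is "side" or "top" or "wrist"; returns the picture (400x640x3 uint8, red, green, blue); there is no depth.
- viewer.camera_params(name): a dict with "fovy" (degrees; the focal length in pixels is half the picture's height over the tangent of half this angle, whatever the lens; pixels are square), "cx", "cy" (the principal point, pixels), "view" (4x4, takes a point from world to camera coordinates). Camera axes: x right, y down, z forward; pixel columns grow to the right and rows downward; lengths in m; the calibration is good to about 2 mm. A picture is of the moment at which its call begins: read the wrist's pose just before it. camera_params takes no time and is no camera call; for the wrist camera it gives the pose at the moment of the call.
- order.job_done(): hands the job in, once; it reports no verdict.
Trained networks look in the newest picture that a camera, given by its name, has taken for a name from the list of things; names that differ only in an ending like _2 or _b are one class to them, and where a whole thing is asked for, a point or a joint stands for the part that bears it (a point fixed in the world has none). Each returns a list of dicts, best first, with "confidence" (0 to 1); they miss things now and then, are a little off and sometimes report something else, mostly with a low value. They report only what shows in the picture. A call takes as long as a camera call.
- viewer.spot_in(thing, camera): "xyz" ([x, y, z] in m, in world coordinates, good to about 4 mm: the middle of the surface that is visible of it).
- viewer.trace(thing, camera): "pixels" (400x640 bool, what is visible of it).
- viewer.place_of(thing, camera): "xyz" ([x, y, z] in m, in world coordinates, good to about 4 mm: a listed point, or the origin of a listed thing).
The state is a dict: "clock": time; "joint_positions": joint angles; "qvel": joint speeds; "joint_efforts": joint torques, N m; "tcp_pos": TCP position; "ee_rot": TCP orientation; "contact_force": force on the tool from outside, world axes, zero at the start; "torque": the same for the moment, N m; "width": opening from 0.0 (shut) to 1.0 (fully open).
Only numpy, scipy, OpenCV 4.12 (cv2) and the standard library are available. Lean on these libraries where they do the work, as an engineer would, in place of code of your own. Each camera call takes 0.05 s, during which the arm holds its last target.

## Working session

There is one attempt and no reset: what is moved stays moved. The work goes in short steps, Python scripts to look and compute and a tool call to move; the robot and the scene stay as the last step left them, time stands still between calls to the robot, and variables do not carry over. Pictures are saved under pics/ and viewed, and the job is handed in when it is done.

Besides the shell and the picture viewer there is one more tool, called by a JSON object that holds its "method" and its "body". drive_tool: Moves the arm, as the interface text tells. Its arguments: {"type":"object","properties":{"steps":{"type":"array","items":{"type":"array","items":{"type":"number"}}}},"required":["steps"]}

```bash
mkdir -p pics; python3 - <<'E'
from station import env,viewer,order
import cv2,numpy as np
o=env.get_obs(); print(o)
for c in ["side","top","wrist"]:
    p=viewer.camera_params(c); im=viewer.camera(c); cv2.imwrite(f"pics/{c}0.png",im[:,:,::-1]); print(c,p)
    for t in ["post_head","socket_mouth","rack","post_round","post_ball","bottle","jar"]:
        r=viewer.place_of(t,c)
        print(t,[(np.round(x["xyz"],4),round(x["confidence"],2)) for x in r[:2]])
E
```

```text
{'clock': 0.0, 'joint_positions': array([-7.40657326e+01,  5.26329802e+00,  7.05803967e+01,  1.09899918e-03,
        1.04266853e+02, -3.25077486e+00]), 'qvel': array([ 0.03132994, -0.04428049, -0.00027853,  0.07403851,  0.05222696,
       -0.08484814]), 'joint_efforts': array([ 2.58244429e-03, -4.46451509e+01, -4.06446898e+01,  6.98850257e-02,
        2.95528898e-02, -1.44009473e-04]), 'tcp_pos': array([ 0.19708841, -0.56644898,  0.24651947]), 'ee_rot': array([176.19693653,  89.88944767, 105.38224856]), 'contact_force': array([ 0.18385778,  0.1910928 , -0.01073461]), 'torque': array([ 0.04655184, -0.01259078, -0.03228379]), 'width': 1.000299503842659}
side {'fovy': 45.683857248763516, 'cx': 328.7036437085502, 'cy': 202.53921880714952, 'view': array([[ 0.88096984, -0.4728588 ,  0.01722462, -0.54564114],
       [-0.34961538, -0.67502487, -0.64970032,  0.2330092 ],
       [ 0.31884356,  0.5663444 , -0.75999527,  0.97800096],
       [ 0.        ,  0.        ,  0.        ,  1.        ]])}
post_head [(array([ 0.4692, -0.2262,  0.076 ]), 0.66)]
socket_mouth [(array([ 6.71e-01, -1.53e-02,  3
[... 952 characters left out ...]
0033]), 0.81)]
post_round []
post_ball [(array([ 0.474 , -0.2967,  0.0096]), 0.72)]
bottle [(array([ 0.7473,  0.0736, -0.0022]), 0.92)]
jar [(array([ 0.6742, -0.0103,  0.0026]), 0.73)]
wrist {'fovy': 66.41203525966625, 'cx': 318.4286514653187, 'cy': 199.84532637795868, 'view': array([[ 3.29553224e-01, -9.44136770e-01,  6.57524732e-04,
        -6.01084190e-01],
       [-9.09076354e-01, -3.17127122e-01,  2.70204682e-01,
        -3.32153525e-02],
       [-2.54901657e-01, -8.96445642e-02, -9.62802678e-01,
         3.90764839e-01],
       [ 0.00000000e+00,  0.00000000e+00,  0.00000000e+00,
         1.00000000e+00]])}
post_head []
socket_mouth []
rack []
post_round []
post_ball []
bottle []
jar []
```

View pics/side0.png

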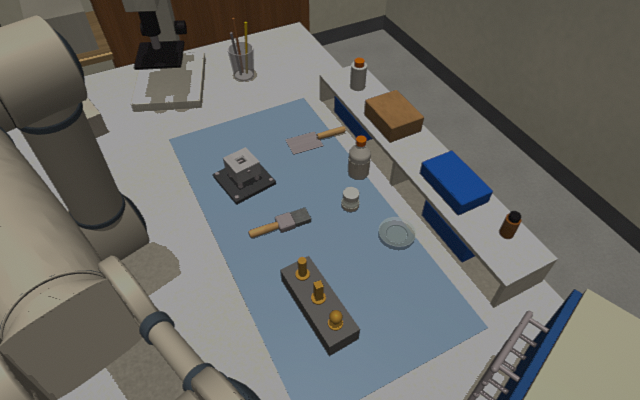

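View pics/top0.png

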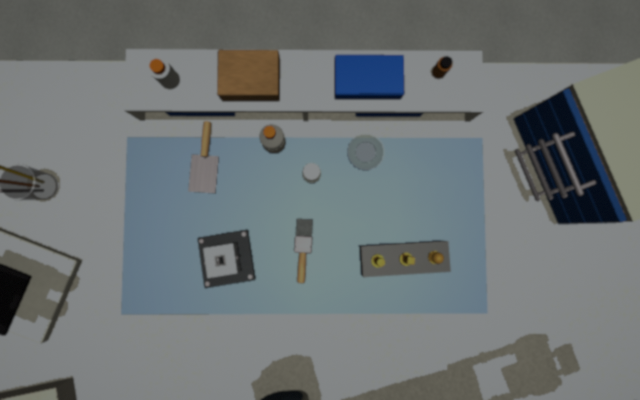

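View pics/wrist0.png

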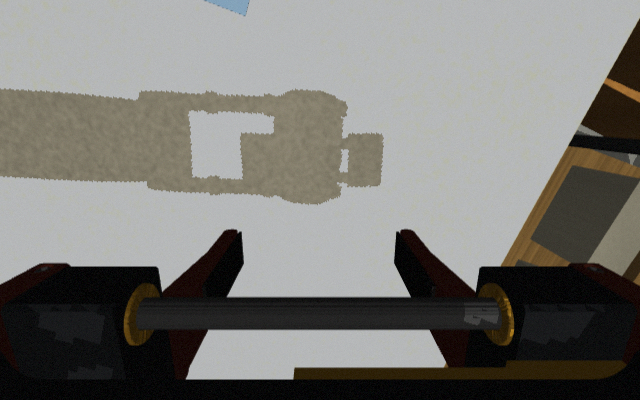

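```bash
cat > h.py <<'E'
from station import env,viewer,order
import cv2,numpy as np
from scipy.spatial.transform import Rotation as Ro
np.set_printoptions(suppress=True,precision=4)
def pose():
    o=env.get_obs(); return o, np.array(o["tcp_pos"]), Ro.from_euler("xyz",o["ee_rot"],degrees=True).as_matrix()
def delta(target,yawdir=None):
    """mm shift in tool axes to world target; yaw = turn about tool x to bring tool z to the world heading (deg, mod 180)"""
    o,p,R=pose(); d=R.T@(np.array(target)-p)*1000
    zh=np.degrees(np.arctan2(R[1,2],R[0,2]))
    print("t",round(o["clock"],2),"tcp",p,"shift",np.round(d,1),"z heading",round(zh,1),"xdir",R[:,0],"F",o["contact_force"],"w",round(o["width"],3))
    return d
def proj(c,P,pr=None):
    pr=pr or viewer.camera_params(c); f=200/np.tan(np.radians(pr["fovy"]/2)); q=pr["view"]@np.append(P,1)
    return np.array([pr["cx"]+f*q[0]/q[2],pr["cy"]+f*q[1]/q[2]])
def back(c,uv,z,pr=None):
    pr=pr or viewer.camera_params(c); f=200/np.tan(np.radians(pr["fovy"]/2)); V=pr["view"]; R=V[:3,:3];C=-R.T@V[:3,3]
    d=R.T@np.array([(uv[0]-pr["cx"])/f,(uv[1]-pr["cy"])/f,1]); return C+d*(z-C[2])/d[2]
def snap(c,n,zoom=None):
    im=viewer.camera(c); cv2.imwrite(f"pics/{n}.png",im[:,:,::-1])
    if zoom:
        x,y,w,h,s=zoom; cv2.imwrite(f"pics/{n}_z.png",cv2.resize(im[y:y+h,x:x+w,::-1],None,fx=s,fy=s,interpolation=cv2.INTER_CUBIC))
    return im
E
python3 - <<'E'
from h import *
delta([0.47,-0.229,0.25])
o,p,R=pose(); print(R)
pr=viewer.camera_params("wrist");V=pr["view"]; C=-V[:3,:3].T@V[:3,3]; print("cam in tool",R.T@(C-p), R.T@V[:3,:3].T)
snap("top","t1",(350,225,110,65,7)); 
E
python3 - <<'E'
import cv2
im=cv2.imread('pics/top0.png')[220:300,180:270]; cv2.imwrite('pics/blk.png',cv2.resize(im,None,fx=7,fy=7,interpolation=cv2.INTER_CUBIC))
E
```

```text
t 1.2 tcp [ 0.1972 -0.5667  0.2476] shift [  -2.4  368.6 -229.3] z heading -70.8 xdir [ 0. -0. -1.] F [-0.3115  0.4894 -0.1899] w 1.004
[[ 0.      0.9445  0.3286]
 [-0.      0.3286 -0.9445]
 [-1.      0.      0.    ]]
cam in tool [-0.1379  0.0742  0.0007] [[-0.0006 -0.2702  0.9628]
 [ 0.001  -0.9628 -0.2702]
 [ 1.      0.0008  0.0009]]
```

View pics/t1_z.png

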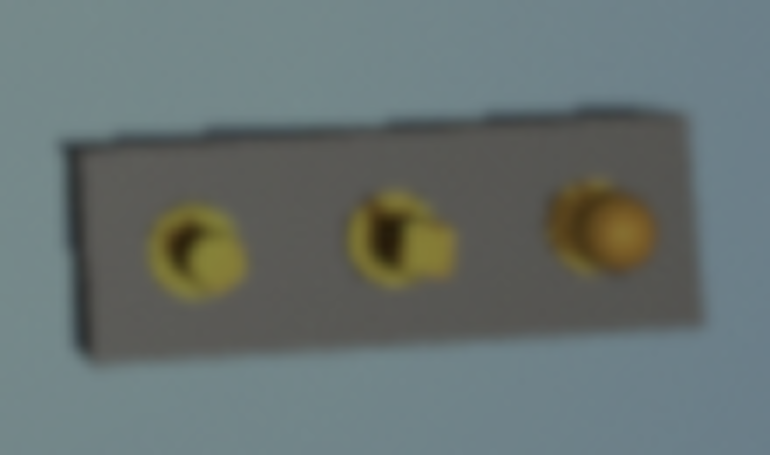

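View pics/blk.png

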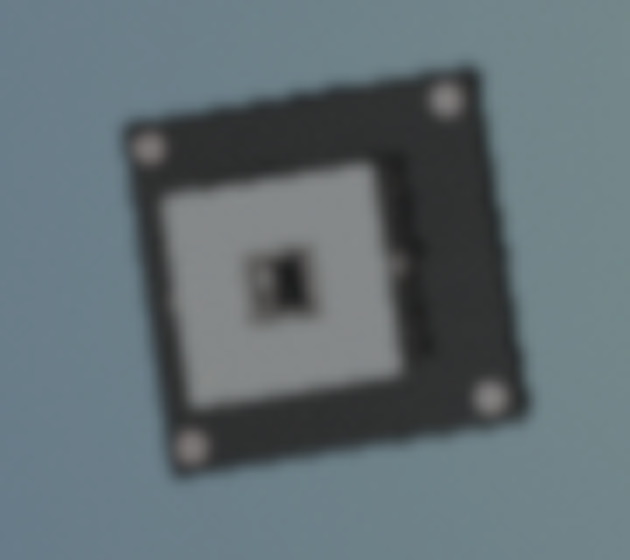

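{"method": "drive_tool", "body": {"steps": [[1,0,53,-33,0],[1,0,53,-33,0],[1,0,53,-33,0],[1,0,53,-33,0],[1,0,53,-33,0],[1,0,53,-33,0],[1,0,50,-30,0]]}}

```text
clock: 2.12
tcp_pos: [0.4716, -0.2289, 0.2468]
ee_rot: [62.9, 89.9, -8.5]
contact_force: [-0.1, -0.8, -0.0]
width: 0.998
```

{"method": "drive_tool", "body": {"steps": [[1,0,0,0,-10.5],[1,0,0,0,-10.5],[1,0,0,0,-10.5],[1,0,0,0,-10.5],[1,0,0,0,-10.5],[1,0,0,0,-10.5],[1,0,0,0,-8]]}}

```text
clock: 3.0
tcp_pos: [0.4747, -0.2235, 0.2471]
ee_rot: [4.3, 89.8, 5.8]
contact_force: [-0.3, -0.1, -0.5]
width: 0.996
```

```bash
python3 - <<'E'
from h import *
delta([0.47,-0.229,0.25])
im=snap("wrist","w1")
for t in ["post_head","post_shoulder"]:
    print(t,[(x["xyz"],round(x["confidence"],2)) for x in viewer.place_of(t,"wrist")[:2]])
delta([0.47,-0.229,0.25])
E
```

```text
t 3.0 tcp [ 0.4747 -0.2235  0.2471] shift [-2.9 -5.4 -4.8] z heading 1.6 xdir [ 0.0026  0.0003 -1.    ] F [-0.3226 -0.0945 -0.467 ] w 0.996
post_head [([0.4706, -0.2257, 0.0733], 0.72)]
post_shoulder [([0.4721, -0.2288, 0.0458], 0.97)]
t 3.15 tcp [ 0.4747 -0.2235  0.2471] shift [-2.9 -5.4 -4.7] z heading 1.1 xdir [ 0.0026  0.0003 -1.    ] F [-0.4926  0.0878 -2.0458] w 1.002
```

View pics/w1.png

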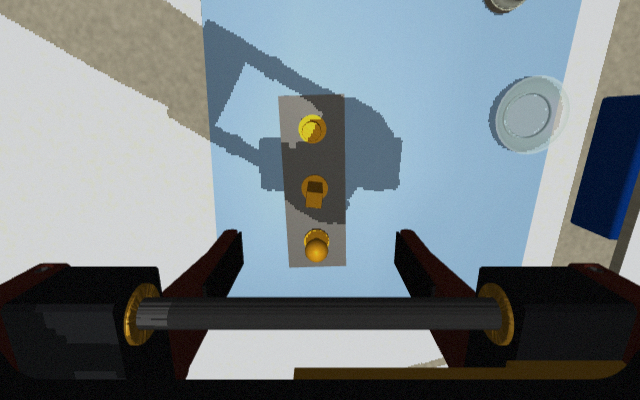

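```bash
python3 - <<'E'
from h import *
im=cv2.imread("pics/w1.png")[165:220,285:345]; cv2.imwrite("pics/w1z.png",cv2.resize(im,None,fx=10,fy=10,interpolation=cv2.INTER_CUBIC))
for P in ([0.4706,-0.2257,0.099],[.47,-.229,.099],[.47,-.229,.049]): print(proj("wrist",P))
E
```

```text
[313.1018 194.8406]
[312.4306 198.116 ]
[313.1618 186.3817]
```

View pics/w1z.png

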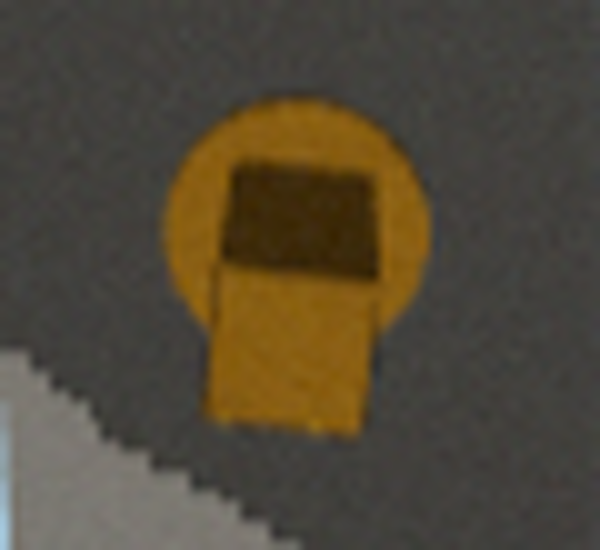

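```bash
python3 - <<'E'
from h import *
off=np.array([285,165])
c=np.array([back("wrist",off+(np.array(p)+.5)/10-.5,.099) for p in [(219,266),(378,281),(360,437),(205,420)]])
print(c, c.mean(0))
for i in range(4):
    d=c[(i+1)%4]-c[i]; print(np.linalg.norm(d),np.degrees(np.arctan2(d[1],d[0])))
# collar circle: top face z=.049, extents
k=np.array([back("wrist",off+np.array(p)/10-.5,.049) for p in [(163,228),(430,228),(300,98)]]);print(k, (k[0]+k[1])/2)
delta([*c.mean(0)[:2],.076])
E
```

```text
[[ 0.4641 -0.2221  0.099 ]
 [ 0.4795 -0.2233  0.099 ]
 [ 0.4781 -0.2391  0.099 ]
 [ 0.4629 -0.2377  0.099 ]] [ 0.4712 -0.2306  0.099 ]
0.01541632671950481 -4.4263009680225
0.01586574207023555 -95.01867029636898
0.015268476624617184 174.57656816674995
0.015599193097866186 85.52276374078261
[[ 0.4561 -0.2303  0.049 ]
 [ 0.4862 -0.2297  0.049 ]
 [ 0.4713 -0.2151  0.049 ]] [ 0.4711 -0.23    0.049 ]
t 3.15 tcp [ 0.4747 -0.2235  0.2471] shift [171.1  -7.   -4.1] z heading 1.1 xdir [ 0.0026  0.0003 -1.    ] F [-0.4926  0.0878 -2.0458] w 1.002
```

{"method": "drive_tool", "body": {"steps": [[1,20,-7,-4,6],[1,40,0,0,0],[1,30,0,0,0],[1,0,0,0,0]]}}

```text
clock: 3.65
tcp_pos: [0.4713, -0.231, 0.156]
ee_rot: [-5.5, 89.7, -11.4]
contact_force: [-0.7, 0.1, 0.3]
width: 0.998
```

```bash
python3 - <<'E'
from h import *
delta([.4712,-.2304,.079])
o=snap("wrist","w2")
E
```

```text
t 3.65 tcp [ 0.4713 -0.231   0.156 ] shift [77.   0.7 -0.6] z heading -5.9 xdir [ 0.0048 -0.001  -1.    ] F [-0.7391  0.0814  0.2532] w 0.998
```

View pics/w2.png

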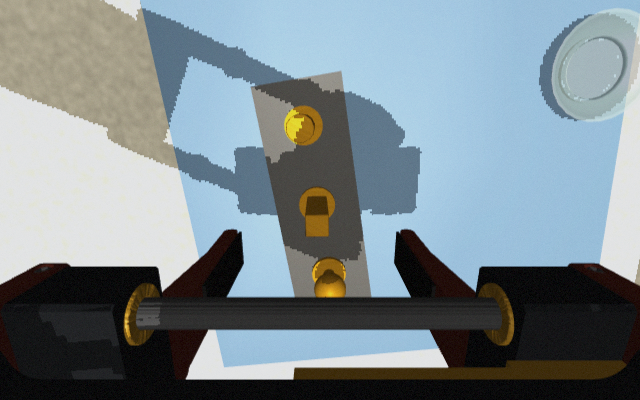

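{"method": "drive_tool", "body": {"steps": [[1,35,0,-1,-1],[1,30,0,0,0],[1,12,0,0,0],[1,0,0,0,0]]}}

```text
clock: 4.2
tcp_pos: [0.4754, -0.2336, 0.088]
ee_rot: [-20.2, 88.8, -25.3]
contact_force: [0.1, -0.5, 0.6]
width: 0.998
```

```bash
python3 - <<'E'
from h import *
delta([.4712,-.2304,.079])
o=snap("side","s2",(270,220,110,80,7))
E
```

```text
t 4.2 tcp [ 0.4754 -0.2336  0.088 ] shift [ 8.9  2.9 -4.7] z heading -5.1 xdir [ 0.0182 -0.0086 -0.9998] F [ 0.072  -0.499   0.5708] w 0.998
```

View pics/s2_z.png

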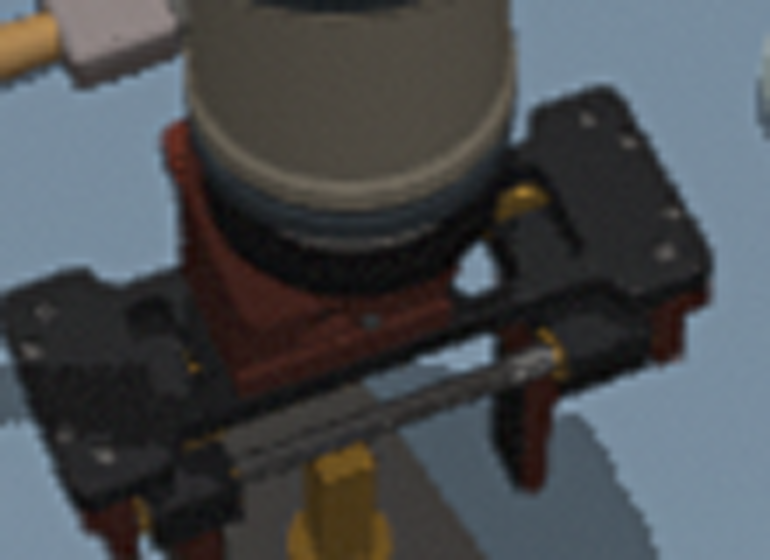

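{"method": "drive_tool", "body": {"steps": [[1,-30,0,0,0],[1,0,0,0,0],[1,0,0,0,0]]}}

```text
clock: 4.62
tcp_pos: [0.4766, -0.2342, 0.1233]
ee_rot: [-21.2, 88.5, -26.3]
contact_force: [0.3, -0.2, -0.7]
width: 1.003
```

```bash
python3 - <<'E'
from h import *
delta([.4712,-.2304,.079])
E
```

```text
t 4.62 tcp [ 0.4766 -0.2342  0.1233] shift [44.1  3.8 -6.8] z heading -5.1 xdir [ 0.0241 -0.0119 -0.9996] F [ 0.2955 -0.2483 -0.6828] w 1.003
```

{"method": "drive_tool", "body": {"steps": [[1,0,0,0,0],[1,0,0,0,0],[1,0,0,0,0],[1,0,0,0,0]]}}

```text
clock: 5.12
tcp_pos: [0.4759, -0.2339, 0.1215]
ee_rot: [-20.8, 88.6, -25.9]
contact_force: [0.4, 0.2, 0.1]
width: 1.004
```

```bash
python3 - <<'E'
from h import *
delta([.4712,-.2304,.079])
E
```

```text
t 5.12 tcp [ 0.4759 -0.2339  0.1215] shift [42.3  3.4 -6. ] z heading -5.1 xdir [ 0.0217 -0.0106 -0.9997] F [0.3559 0.1585 0.0969] w 1.004
```

{"method": "drive_tool", "body": {"steps": [[1,-10,0,-5,0],[1,-10,0,-5,0],[1,0,0,0,0]]}}

```text
clock: 5.5
tcp_pos: [0.4648, -0.2328, 0.143]
ee_rot: [-21.1, 88.6, -26.3]
contact_force: [0.2, 0.6, -0.3]
width: 1.004
```

```bash
python3 - <<'E'
from h import *
delta([.4712,-.2304,.079])
E
```

```text
t 5.5 tcp [ 0.4648 -0.2328  0.143 ] shift [64.1  3.5  4.7] z heading -5.1 xdir [ 0.0221 -0.0109 -0.9997] F [ 0.1543  0.5634 -0.2966] w 1.004
```

{"method": "drive_tool", "body": {"steps": [[1,-55,0,0,0],[1,0,0,0,0],[1,0,0,0,0]]}}

```text
clock: 5.88
tcp_pos: [0.463, -0.232, 0.1987]
ee_rot: [-20.9, 88.6, -26.0]
contact_force: [-0.9, 0.2, 0.0]
width: 1.002
```

```bash
python3 - <<'E'
from h import *
delta([.4712,-.2304,.079])
E
```

```text
t 5.88 tcp [ 0.463  -0.232   0.1987] shift [119.8   3.4   5.4] z heading -5.1 xdir [ 0.0213 -0.0104 -0.9997] F [-0.929   0.178   0.0301] w 1.002
```

{"method": "drive_tool", "body": {"steps": [[1,55,0,0,0],[1,0,0,0,0],[1,0,0,0,0]]}}

```text
clock: 6.25
tcp_pos: [0.4641, -0.2325, 0.1431]
ee_rot: [-20.7, 88.6, -25.8]
contact_force: [-0.5, 0.3, 0.2]
width: 1.001
```

```bash
python3 - <<'E'
from h import *
delta([.4712,-.2304,.079])
E
```

```text
t 6.25 tcp [ 0.4641 -0.2325  0.1431] shift [64.2  3.3  5.4] z heading -5.1 xdir [ 0.0215 -0.0104 -0.9997] F [-0.4767  0.3346  0.1825] w 1.001
```

{"method": "drive_tool", "body": {"steps": [[1,-35,0,0,0],[1,-30,0,0,0],[1,-12,0,0,0],[1,0,0,0,0]]}}

```text
clock: 6.75
tcp_pos: [0.4639, -0.2325, 0.229]
ee_rot: [-21.8, 88.2, -26.9]
contact_force: [-1.1, 0.6, 0.8]
width: 0.998
```

```bash
python3 - <<'E'
from h import *
delta([.4712,-.2304,.079])
E
```

```text
t 6.75 tcp [ 0.4639 -0.2325  0.229 ] shift [150.1   4.6   2.6] z heading -5.1 xdir [ 0.0286 -0.0145 -0.9995] F [-1.1023  0.5742  0.7787] w 0.998
```

{"method": "drive_tool", "body": {"steps": [[1,12,3,5,0],[1,20,0,0,0],[1,40,0,0,0],[1,0,0,0,0]]}}

```text
clock: 7.25
tcp_pos: [0.4699, -0.2296, 0.1477]
ee_rot: [-20.8, 88.6, -25.9]
contact_force: [-0.1, 0.1, 1.2]
width: 0.995
```

```bash
python3 - <<'E'
from h import *
delta([.4712,-.2304,.079])
E
```

```text
t 7.25 tcp [ 0.4699 -0.2296  0.1477] shift [68.7 -0.1 -0.1] z heading -5.1 xdir [ 0.0214 -0.0104 -0.9997] F [-0.1281  0.0781  1.1775] w 0.995
```

{"method": "drive_tool", "body": {"steps": [[1,-10,0,0,0],[1,-25,0,0,0],[1,-50,0,0,0],[1,0,0,0,0]]}}

```text
clock: 7.75
tcp_pos: [0.4683, -0.2289, 0.2405]
ee_rot: [-21.5, 88.4, -26.6]
contact_force: [0.6, -0.2, 0.2]
width: 1.0
```

```bash
python3 - <<'E'
from h import *
delta([.4712,-.2304,.079])
E
```

```text
t 7.75 tcp [ 0.4683 -0.2289  0.2405] shift [161.5   0.4  -1.2] z heading -5.1 xdir [ 0.0252 -0.0126 -0.9996] F [ 0.6478 -0.168   0.156 ] w 1.0
```

{"method": "drive_tool", "body": {"steps": [[1,10,0,0,0],[1,25,0,0,0],[1,50,0,0,0],[1,0,0,0,0]]}}

```text
clock: 8.25
tcp_pos: [0.4701, -0.2298, 0.1526]
ee_rot: [-21.7, 88.4, -26.8]
contact_force: [-0.1, 0.4, 0.6]
width: 1.0
```

```bash
python3 - <<'E'
from h import *
delta([.4712,-.2304,.079])
E
```

```text
t 8.25 tcp [ 0.4701 -0.2298  0.1526] shift [73.6  0.3 -0.9] z heading -5.1 xdir [ 0.0254 -0.0128 -0.9996] F [-0.1062  0.382   0.5651] w 1.0
```

{"method": "drive_tool", "body": {"steps": [[1,0,-15,40,0],[1,0,0,0,0],[1,0,0,0,0]]}}

```text
clock: 8.62
tcp_pos: [0.5093, -0.2486, 0.1566]
ee_rot: [-21.8, 88.3, -26.9]
contact_force: [-0.1, -0.4, -0.3]
width: 0.998
```

```bash
python3 - <<'E'
from h import *
delta([.4712,-.2304,.079])
E
```

```text
t 8.62 tcp [ 0.5093 -0.2486  0.1566] shift [ 76.3  15.6 -41.6] z heading -5.1 xdir [ 0.0257 -0.013  -0.9996] F [-0.1338 -0.4488 -0.3279] w 0.998
```

{"method": "drive_tool", "body": {"steps": [[1,0,4,-10,0],[1,0,4,-10,0],[1,0,4,-10,0],[1,0,4,-10,0],[1,0,0,0,0]]}}

```text
clock: 9.25
tcp_pos: [0.467, -0.2272, 0.159]
ee_rot: [-22.3, 88.0, -27.4]
contact_force: [-0.9, 0.1, 0.6]
width: 0.997
```

```bash
python3 - <<'E'
from h import *
delta([.4712,-.2304,.079])
E
```

```text
t 9.25 tcp [ 0.467  -0.2272  0.159 ] shift [80.1 -1.8  1.9] z heading -5.1 xdir [ 0.0304 -0.0157 -0.9994] F [-0.9318  0.0516  0.6429] w 0.997
```

{"method": "drive_tool", "body": {"steps": [[1,0,-4,10,0],[1,0,-4,10,0],[1,0,-4,10,0],[1,0,-4,10,0],[1,0,-4,10,0],[1,0,-4,10,0],[1,0,0,0,0],[1,0,0,0,0]]}}

```text
clock: 10.25
tcp_pos: [0.5298, -0.2591, 0.1601]
ee_rot: [-22.2, 88.1, -27.3]
contact_force: [-0.5, -0.7, -0.4]
width: 1.001
```

```bash
python3 - <<'E'
from h import *
delta([.4712,-.2304,.079])
E
```

```text
t 10.25 tcp [ 0.5298 -0.2591  0.1601] shift [ 78.9  24.4 -63.4] z heading -5.1 xdir [ 0.0294 -0.0151 -0.9995] F [-0.4995 -0.699  -0.3585] w 1.001
```

{"method": "drive_tool", "body": {"steps": [[1,0,24,-58,0],[1,0,0,0,0],[1,0,0,0,0]]}}

```text
clock: 10.62
tcp_pos: [0.4714, -0.2286, 0.1529]
ee_rot: [-21.3, 88.6, -26.5]
contact_force: [-0.1, -0.7, 0.3]
width: 0.997
```

```bash
python3 - <<'E'
from h import *
delta([.4712,-.2304,.079])
E
```

```text
t 10.62 tcp [ 0.4714 -0.2286  0.1529] shift [73.9 -1.2 -1.7] z heading -5.1 xdir [ 0.0215 -0.0107 -0.9997] F [-0.0756 -0.7058  0.2671] w 0.997
```

{"method": "drive_tool", "body": {"steps": [[1,0,-24,56,0],[1,0,0,0,0],[1,0,0,0,0],[1,0,24,-57,0],[1,0,0,0,0],[1,0,0,0,0]]}}

```text
clock: 11.38
tcp_pos: [0.4699, -0.2282, 0.1493]
ee_rot: [-20.2, 89.0, -25.4]
contact_force: [-0.1, -0.0, -0.2]
width: 0.997
```

```bash
python3 - <<'E'
from h import *
delta([.4712,-.2304,.079])
E
```

```text
t 11.38 tcp [ 0.4699 -0.2282  0.1493] shift [70.3 -1.7  0.4] z heading -5.1 xdir [ 0.0155 -0.0073 -0.9999] F [-0.0844 -0.0329 -0.245 ] w 0.997
```

{"method": "drive_tool", "body": {"steps": [[1,0,-24,56,0],[1,0,0,0,0],[1,0,0,0,0],[1,0,24,-57,0],[1,0,0,0,0],[1,0,0,0,0]]}}

```text
clock: 12.12
tcp_pos: [0.4691, -0.2282, 0.1492]
ee_rot: [-20.4, 89.0, -25.5]
contact_force: [0.6, -0.5, -0.2]
width: 1.0
```

```bash
python3 - <<'E'
from h import *
delta([.4712,-.2304,.079])
E
```

```text
t 12.12 tcp [ 0.4691 -0.2282  0.1492] shift [70.3 -1.6  1.1] z heading -5.1 xdir [ 0.0158 -0.0075 -0.9998] F [ 0.5734 -0.4519 -0.1907] w 1.0
```

{"method": "drive_tool", "body": {"steps": [[1,35,-2,1,0],[1,0,0,0,0],[1,0,0,0,0],[1,34,0,0,0],[1,0,0,0,0],[1,0,0,0,0]]}}

```text
clock: 12.88
tcp_pos: [0.4783, -0.2349, 0.0931]
ee_rot: [-22.6, 87.8, -27.7]
contact_force: [-0.4, -0.3, -0.5]
width: 0.998
```

```bash
python3 - <<'E'
from h import *
delta([.4712,-.2304,.079])
E
```

```text
t 12.88 tcp [ 0.4783 -0.2349  0.0931] shift [13.8  4.  -8. ] z heading -5.1 xdir [ 0.0342 -0.018  -0.9993] F [-0.4214 -0.2543 -0.5333] w 0.998
```

```bash
python3 - <<'E'
from h import *
o=env.get_obs();print(o["joint_positions"],o["qvel"],o["joint_efforts"],o["torque"])
E
```

```text
[-29.8616  -5.6514  97.0802   0.0851  86.3566 -24.7554] [ 0.076   0.4556  0.2903  0.0407  0.568  -0.0143] [ -0.0058 -34.9336 -39.1296   0.066   -0.1491   0.002 ] [-0.0504 -0.0402 -0.0124]
```

{"method": "drive_tool", "body": {"steps": [[1,0,0,0,0]]}}

```text
clock: 13.0
tcp_pos: [0.4789, -0.2351, 0.0947]
ee_rot: [-22.6, 87.7, -27.7]
contact_force: [0.3, -0.7, -0.5]
width: 0.998
```

```bash
python3 - <<'E'
from h import *
o=env.get_obs();print(o["joint_positions"],o["qvel"],o["joint_efforts"],o["torque"])
delta([.4712,-.2304,.079])
E
```

```text
[-29.8562  -5.6989  96.9573   0.0874  86.4127 -24.7548] [ 0.0665 -0.5662 -1.3507 -0.0671  0.3716  0.0764] [ -0.002  -35.6719 -40.       0.0674  -0.163    0.0024] [-0.0073 -0.0069 -0.0093]
t 13.0 tcp [ 0.4789 -0.2351  0.0947] shift [15.4  4.3 -8.7] z heading -5.1 xdir [ 0.036  -0.0189 -0.9992] F [ 0.2585 -0.7236 -0.4917] w 0.998
```

{"method": "drive_tool", "body": {"steps": [[1,0,0,0,0]]}}

```text
clock: 13.12
tcp_pos: [0.4794, -0.2354, 0.0961]
ee_rot: [-22.7, 87.6, -27.8]
contact_force: [0.2, -0.3, -0.1]
width: 0.999
```

```bash
python3 - <<'E'
from h import *
o=env.get_obs();print(o["joint_positions"],o["qvel"],o["joint_efforts"],o["torque"])
delta([.4712,-.2304,.079])
E
```

```text
[-29.8542  -5.7456  96.8677   0.0875  86.4402 -24.7548] [ 0.0479 -0.3684 -0.466   0.0165  0.174   0.1028] [  0.0001 -35.7885 -40.1822   0.068   -0.1719   0.0027] [ 0.003  -0.0718  0.0226]
t 13.12 tcp [ 0.4794 -0.2354  0.0961] shift [16.6  4.5 -9.3] z heading -5.1 xdir [ 0.0376 -0.0199 -0.9991] F [ 0.2196 -0.3063 -0.0509] w 0.999
```

```bash
cat >> h.py <<'E'
def hold(n,cam="wrist"):
    for i in range(n): viewer.camera(cam)
E
python3 - <<'E'
from h import *
for i in range(5):
    hold(2); delta([.4712,-.2304,.079])
E
```

```text
t 13.22 tcp [ 0.4793 -0.2354  0.0957] shift [16.3  4.5 -9.1] z heading -5.1 xdir [ 0.0373 -0.0197 -0.9991] F [-0.2614  0.3602  0.0652] w 0.996
t 13.32 tcp [ 0.479  -0.2352  0.095 ] shift [15.6  4.3 -8.8] z heading -5.1 xdir [ 0.0363 -0.0191 -0.9992] F [ 0.5171 -0.5284 -0.703 ] w 1.004
t 13.43 tcp [ 0.4789 -0.2351  0.0947] shift [15.3  4.2 -8.6] z heading -5.1 xdir [ 0.0359 -0.0189 -0.9992] F [0.1758 0.1748 0.1697] w 1.0
t 13.53 tcp [ 0.4789 -0.2351  0.0946] shift [15.2  4.2 -8.6] z heading -5.1 xdir [ 0.0358 -0.0188 -0.9992] F [-0.0832  1.2313  0.5771] w 1.001
t 13.62 tcp [ 0.4788 -0.2351  0.0946] shift [15.2  4.2 -8.6] z heading -5.1 xdir [ 0.0358 -0.0188 -0.9992] F [-0.8021 -0.3357  0.0014] w 1.001
```

{"method": "drive_tool", "body": {"steps": [[1,-55,0,0,0]]}}

```text
clock: 13.75
tcp_pos: [0.4746, -0.2328, 0.1447]
ee_rot: [-21.9, 88.3, -27.0]
contact_force: [0.6, -0.6, -0.1]
width: 0.999
```

```bash
python3 - <<'E'
from h import *
delta([.4712,-.2304,.15])
hold(5);delta([.4712,-.2304,.15])
E
```

```text
t 13.75 tcp [ 0.4746 -0.2328  0.1447] shift [-5.4  2.  -3.4] z heading -5.1 xdir [ 0.0266 -0.0135 -0.9996] F [ 0.5932 -0.6236 -0.1059] w 0.999
t 14.0 tcp [ 0.4769 -0.2341  0.1494] shift [-0.9  3.2 -6. ] z heading -5.1 xdir [ 0.036  -0.019  -0.9992] F [ 0.4134 -0.1116 -0.4215] w 1.0
```

{"method": "drive_tool", "body": {"steps": [[1,0,24,-57,0],[1,0,0,0,0]]}}

```text
clock: 14.25
tcp_pos: [0.4187, -0.2031, 0.1389]
ee_rot: [-21.4, 88.5, -26.6]
contact_force: [0.2, -0.9, 1.1]
width: 1.003
```

```bash
python3 - <<'E'
from h import *
delta([.4712,-.2304,.15])
hold(5);delta([.4712,-.2304,.15])
E
```

```text
t 14.25 tcp [ 0.4187 -0.2031  0.1389] shift [ -9.5 -22.6  55. ] z heading -5.1 xdir [ 0.0236 -0.0118 -0.9997] F [ 0.1627 -0.9177  1.0594] w 1.003
t 14.5 tcp [ 0.423  -0.2057  0.1422] shift [ -6.  -20.4  50.4] z heading -5.1 xdir [ 0.0286 -0.0147 -0.9995] F [-0.4441 -0.1123  0.7711] w 1.001
```

{"method": "drive_tool", "body": {"steps": [[1,0,-24,56,0]]}}

```text
clock: 14.62
tcp_pos: [0.4759, -0.234, 0.1445]
ee_rot: [-22.1, 88.2, -27.2]
contact_force: [1.1, -0.5, 0.8]
width: 1.0
```

```bash
python3 - <<'E'
from h import *
delta([.4712,-.2304,.15])
hold(5);delta([.4712,-.2304,.15])
E
```

```text
t 14.62 tcp [ 0.4759 -0.234   0.1445] shift [-5.7  3.1 -4.8] z heading -5.1 xdir [ 0.0287 -0.0147 -0.9995] F [ 1.0717 -0.5321  0.8242] w 1.0
t 14.88 tcp [ 0.477  -0.2348  0.1439] shift [-6.4  3.8 -6. ] z heading -5.1 xdir [ 0.0275 -0.014  -0.9995] F [-0.2581  0.3794 -0.3813] w 1.001
```

{"method": "drive_tool", "body": {"steps": [[1,-20,22,-52,0],[1,0,0,0,0]]}}

```text
clock: 15.12
tcp_pos: [0.425, -0.2071, 0.1625]
ee_rot: [-21.8, 88.3, -27.0]
contact_force: [0.4, 0.1, 0.1]
width: 1.0
```

```bash
python3 - <<'E'
from h import *
delta([.4712,-.2304,.15])
hold(5);delta([.4712,-.2304,.15])
E
```

```text
t 15.12 tcp [ 0.425  -0.2071  0.1625] shift [ 14.1 -19.   47.7] z heading -5.1 xdir [ 0.0266 -0.0135 -0.9996] F [0.3848 0.0518 0.1336] w 1.0
t 15.38 tcp [ 0.4264 -0.208   0.1591] shift [ 10.3 -18.2  46.4] z heading -5.1 xdir [ 0.0218 -0.0108 -0.9997] F [-0.227   0.2329 -0.5803] w 1.002
```

{"method": "drive_tool", "body": {"steps": [[1,0,-24,56,0]]}}

```text
clock: 15.5
tcp_pos: [0.4788, -0.236, 0.1605]
ee_rot: [-21.2, 88.6, -26.3]
contact_force: [0.5, -0.6, 1.6]
width: 0.999
```

```bash
python3 - <<'E'
from h import *
hold(5);delta([.4712,-.2304,.15])
E
```

```text
t 15.75 tcp [ 0.4801 -0.2369  0.1599] shift [ 9.6  5.7 -9.6] z heading -5.1 xdir [ 0.0201 -0.0098 -0.9997] F [-0.7322 -0.4183 -0.5185] w 1.003
```

{"method": "drive_tool", "body": {"steps": [[1,-10,23,-56,0],[1,0,0,0,0]]}}

```text
clock: 16.0
tcp_pos: [0.4237, -0.2075, 0.1673]
ee_rot: [-20.0, 88.9, -25.1]
contact_force: [0.4, -0.0, 0.2]
width: 1.002
```

```bash
python3 - <<'E'
from h import *
hold(5);delta([.4712,-.2304,.15])
E
```

```text
t 16.25 tcp [ 0.4265 -0.2092  0.1662] shift [ 17.  -17.1  46.2] z heading -5.1 xdir [ 0.0158 -0.0072 -0.9998] F [0.5832 0.038  0.428 ] w 1.002
```

{"method": "drive_tool", "body": {"steps": [[1,0,-24,56,0]]}}

```text
clock: 16.38
tcp_pos: [0.4791, -0.2374, 0.1677]
ee_rot: [-19.7, 89.0, -24.9]
contact_force: [0.3, -0.3, 1.2]
width: 1.004
```

```bash
python3 - <<'E'
from h import *
hold(5);delta([.4712,-.2304,.15])
E
```

```text
t 16.62 tcp [ 0.4803 -0.2382  0.1668] shift [ 16.6   7.  -10. ] z heading -5.1 xdir [ 0.0145 -0.0066 -0.9999] F [ 0.3387 -0.0964  0.3765] w 1.001
```

{"method": "drive_tool", "body": {"steps": [[1,-10,23,-56,0],[1,0,0,0,0]]}}

```text
clock: 16.88
tcp_pos: [0.4242, -0.209, 0.175]
ee_rot: [-17.7, 89.2, -22.8]
contact_force: [0.4, -0.9, 0.4]
width: 1.001
```

```bash
python3 - <<'E'
from h import *
hold(5);delta([.4712,-.2304,.15])
E
```

```text
t 17.12 tcp [ 0.4268 -0.2105  0.1735] shift [ 24.1 -15.8  45.7] z heading -5.1 xdir [ 0.0103 -0.0041 -0.9999] F [ 0.9679 -0.222  -1.3689] w 0.998
```

{"method": "drive_tool", "body": {"steps": [[1,20,-16,46,0]]}}

```text
clock: 17.25
tcp_pos: [0.4726, -0.2313, 0.1574]
ee_rot: [-19.7, 89.0, -24.8]
contact_force: [0.6, -1.4, -0.0]
width: 1.0
```

```bash
python3 - <<'E'
from h import *
hold(6);delta([.4712,-.2304,.079])
E
```

```text
t 17.55 tcp [ 0.4715 -0.2307  0.1548] shift [75.8  0.6 -1.2] z heading -5.1 xdir [ 0.0108 -0.0044 -0.9999] F [ 0.9143 -1.0225 -0.188 ] w 1.003
```

{"method": "drive_tool", "body": {"steps": [[1,40,0,0,0]]}}

```text
clock: 17.68
tcp_pos: [0.4739, -0.2321, 0.1197]
ee_rot: [-20.5, 88.8, -25.6]
contact_force: [0.3, -0.3, -0.7]
width: 0.993
```

```bash
python3 - <<'E'
from h import *
hold(6);delta([.4712,-.2304,.079])
E
```

```text
t 17.98 tcp [ 0.4725 -0.2312  0.1172] shift [38.1  0.9 -1.9] z heading -5.1 xdir [ 0.0136 -0.006  -0.9999] F [ 0.2467  0.4187 -0.0728] w 1.002
```

{"method": "drive_tool", "body": {"steps": [[1,38,1,-2,0]]}}

```text
clock: 18.1
tcp_pos: [0.4738, -0.2318, 0.0844]
ee_rot: [-21.0, 88.6, -26.1]
contact_force: [0.9, 0.2, -0.2]
width: 0.997
```

```bash
python3 - <<'E'
from h import *
hold(6);delta([.4712,-.2304,.079])
snap("wrist","w3")
E
```

```text
t 18.4 tcp [ 0.4719 -0.2307  0.0813] shift [ 2.3  0.3 -0.8] z heading -5.1 xdir [ 0.016  -0.0073 -0.9998] F [-0.6668 -0.0803 -0.4867] w 1.0
```

View pics/w3.png

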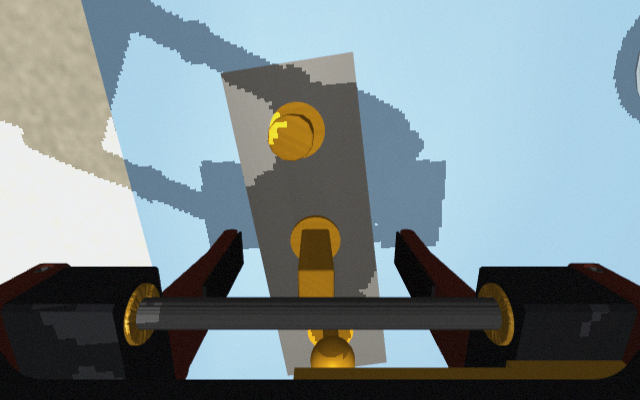

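{"method": "drive_tool", "body": {"steps": [[0,2,0,-1,0]]}}

```text
clock: 18.58
tcp_pos: [0.4716, -0.231, 0.0806]
ee_rot: [-20.1, 88.9, -25.3]
contact_force: [-0.6, 0.1, 0.2]
width: 0.925
```

```bash
python3 - <<'E'
from h import *
for i in range(4):
    hold(3);delta([.4712,-.2304,.079])
E
```

```text
t 18.73 tcp [ 0.4712 -0.2308  0.0798] shift [ 0.8  0.4 -0. ] z heading -5.1 xdir [ 0.0169 -0.0079 -0.9998] F [-0.2361  0.215   0.1437] w 0.785
t 18.88 tcp [ 0.471  -0.2307  0.0793] shift [0.3 0.3 0.2] z heading -5.1 xdir [ 0.0162 -0.0074 -0.9998] F [ 0.3069 -0.1565 -1.0678] w 0.65
t 19.02 tcp [ 0.4709 -0.2307  0.0792] shift [0.2 0.3 0.2] z heading -5.1 xdir [ 0.016  -0.0074 -0.9998] F [-0.5926  0.2523  0.1257] w 0.516
t 19.18 tcp [ 0.471  -0.2307  0.0792] shift [0.2 0.3 0.2] z heading -5.1 xdir [ 0.0161 -0.0074 -0.9998] F [ 0.0874 -0.5133 -0.1644] w 0.378
```

```bash
python3 - <<'E'
from h import *
off=np.array([180,220])
c=np.array([back("top",off+(np.array(p)+.5)/7-.5,.076) for p in [(162,195),(375,160),(402,375),(190,408)]]);print(c,c.mean(0))
for i in range(4):
    d=c[(i+1)%4]-c[i]; print(np.linalg.norm(d),np.degrees(np.arctan2(d[1],d[0])))
h=np.array([back("top",off+(np.array(p)+.5)/7-.5,.076) for p in [(243,255),(312,245),(323,312),(252,322)]]);print(h.mean(0))
viewer.camera("top")
for t in ["socket_mouth"]:
    print([(np.round(x["xyz"],4),x["confidence"]) for x in viewer.place_of(t,"top")]) 
hold(5);delta([.4712,-.2304,.079])
E
```

```text
[[0.4976 0.2214 0.076 ]
 [0.5084 0.1549 0.076 ]
 [0.4415 0.1456 0.076 ]
 [0.4315 0.2114 0.076 ]] [0.4697 0.1833 0.076 ]
0.06729985670413095 -80.76940400850438
0.06751767336197056 -172.05829366551345
0.06656218045588268 98.63762110892146
0.06681625016792615 8.563894108903984
[0.47   0.1833 0.076 ]
[(array([0.4661, 0.1871, 0.075 ]), 0.75)]
t 19.52 tcp [ 0.4709 -0.2307  0.0793] shift [0.3 0.3 0.2] z heading -5.1 xdir [ 0.016  -0.0074 -0.9998] F [-0.0018  0.4618 -0.2635] w 0.183
```

```bash
python3 - <<'E'
from h import *
hold(2)
delta([.471,-.2307,.139])
E
```

```text
t 19.62 tcp [ 0.4709 -0.2307  0.0793] shift [-59.7  -0.4   1.1] z heading -5.1 xdir [ 0.0161 -0.0074 -0.9998] F [-0.6159 -0.0079  0.6745] w 0.181
```

{"method": "drive_tool", "body": {"steps": [[0,-20,0,0,0]]}}

```text
clock: 19.75
tcp_pos: [0.4696, -0.2299, 0.098]
ee_rot: [-18.2, 89.2, -23.3]
contact_force: [-0.4, 0.5, 0.1]
width: 0.182
```

```bash
python3 - <<'E'
from h import *
hold(4);delta([.471,-.2307,.139])
E
```

```text
t 19.95 tcp [ 0.471  -0.2309  0.1005] shift [-38.5  -0.1   0.7] z heading -5.1 xdir [ 0.0177 -0.0086 -0.9998] F [-0.1832  0.4061 -1.2785] w 0.182
```

{"method": "drive_tool", "body": {"steps": [[0,-55,0,1,0]]}}

```text
clock: 20.08
tcp_pos: [0.4688, -0.2292, 0.1505]
ee_rot: [-15.4, 89.5, -20.5]
contact_force: [0.8, -0.8, 0.7]
width: 0.181
```

```bash
python3 - <<'E'
from h import *
hold(4);delta([.471,-.2307,.205])
E
```

```text
t 20.27 tcp [ 0.4718 -0.2308  0.1568] shift [-48.2  -0.3   0.3] z heading -5.1 xdir [ 0.0206 -0.01   -0.9997] F [-0.5067 -0.8309 -1.6611] w 0.181
```

{"method": "drive_tool", "body": {"steps": [[0,-50,0,1,0]]}}

```text
clock: 20.4
tcp_pos: [0.4696, -0.2292, 0.2005]
ee_rot: [-16.2, 89.4, -21.3]
contact_force: [0.6, -0.6, -0.5]
width: 0.18
```

```bash
python3 - <<'E'
from h import *
hold(5);delta([.471,.1833,.205])
snap("side","s4",(240,180,140,110,5))
E
```

```text
t 20.65 tcp [ 0.4714 -0.2302  0.205 ] shift [ -3.7 411.8 -37.3] z heading -5.1 xdir [ 0.0188 -0.009  -0.9998] F [-1.515   0.4585 -1.1001] w 0.18
```

View pics/s4_z.png

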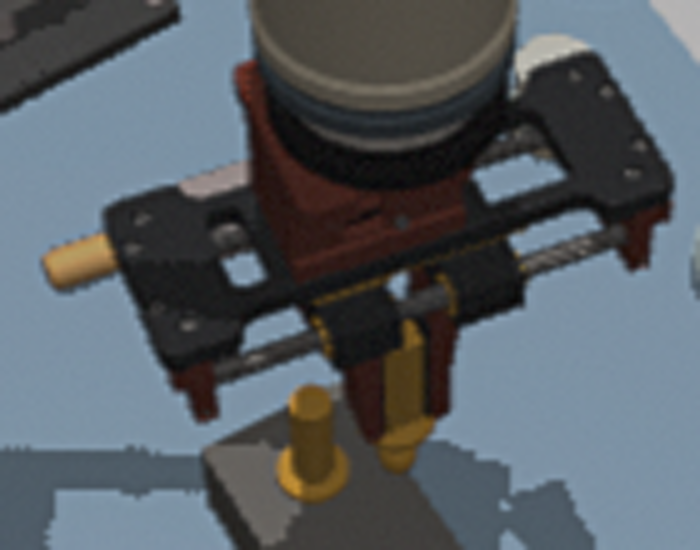

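{"method": "drive_tool", "body": {"steps": [[0,0,58,-5,0],[0,0,58,-5,0],[0,0,58,-5,0],[0,0,58,-5,0],[0,0,58,-5,0],[0,0,50,-5,0]]}}

```text
clock: 21.45
tcp_pos: [0.4682, 0.118, 0.1876]
ee_rot: [-101.4, 89.7, -107.0]
contact_force: [0.2, -0.8, 0.2]
width: 0.175
```

```bash
python3 - <<'E'
from h import *
hold(5);delta([.470,.1833,.205])
E
```

```text
t 21.7 tcp [0.4688 0.1155 0.1884] shift [-17.1  67.5  -5.5] z heading -5.6 xdir [-0.0011 -0.0064 -1.    ] F [ 0.2421 -1.1781 -0.4571] w 0.183
```

```bash
python3 - <<'E'
from h import *
im=snap("wrist","w5")
delta([.470,.1833,.205])
print([(np.round(x["xyz"],4),x["confidence"]) for x in viewer.place_of("socket_mouth","wrist")])
print(proj("wrist",[.47,.1833,.076]))
E
```

```text
t 21.75 tcp [0.4691 0.115  0.1888] shift [-16.6  68.   -5.8] z heading -5.7 xdir [-0.0004 -0.0062 -1.    ] F [-0.4131 -0.1766 -0.7111] w 0.182
[(array([0.4698, 0.1837, 0.0756]), 0.95)]
[309.7442 119.5827]
```

View pics/w5.png

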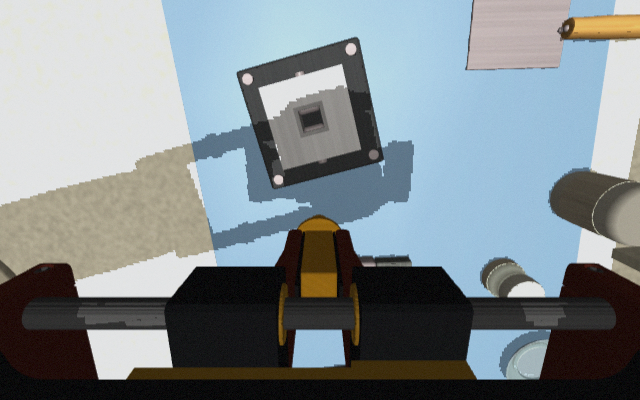

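```bash
python3 - <<'E'
from h import *
im=cv2.imread("pics/w5.png"); cv2.imwrite("pics/w5a.png",cv2.resize(im[50:180,240:390],None,fx=5,fy=5,interpolation=cv2.INTER_CUBIC))
cv2.imwrite("pics/w5b.png",cv2.resize(im[200:310,265:375],None,fx=5,fy=5,interpolation=cv2.INTER_CUBIC))
E
```

```text
(no output)
```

View pics/w5a.png

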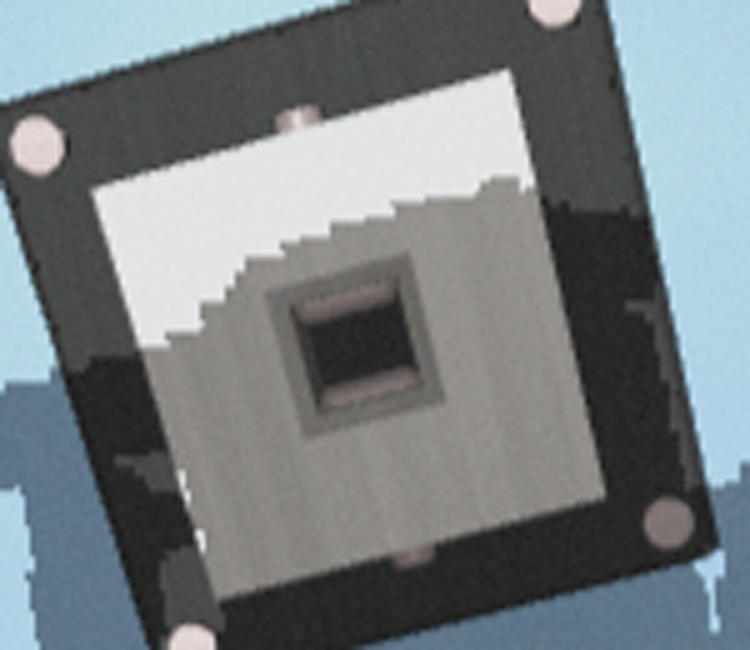

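View pics/w5b.png

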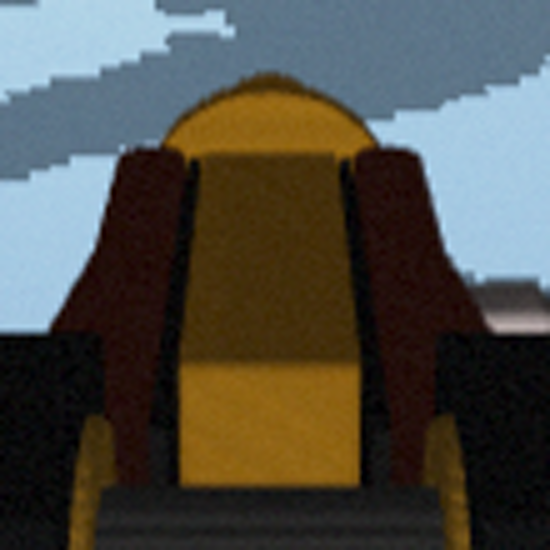

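```bash
python3 - <<'E'
from h import *
off=np.array([240,50])
f=lambda L,s,off,z:np.array([back("wrist",off+(np.array(p)+.5)/s-.5,z) for p in L])
B=f([(93,188),(510,70),(605,497),(220,600)],5,off,.076)
H=f([(267,292),(408,255),(443,402),(307,438)],5,off,.076)
print(B.mean(0),H.mean(0))
# diag intersections
def di(c):
    a,b,c_,d=c[:,:2]; t=np.linalg.solve(np.array([c_-a,-(d-b)]).T,b-a); return a+t[0]*(c_-a)
print(di(B),di(H))
for c in (B,H):
  for i in range(4):
    d=c[(i+1)%4]-c[i]; print(round(np.linalg.norm(d),4),round(np.degrees(np.arctan2(d[1],d[0])),1))
o,p,R=pose()
for t in ([-.0197,.008,.008],[-.0197,.008,-.008],[.0303,.008,.008],[.0303,.008,-.008],[.0303,.015,0]):
    print(t,proj("wrist",p+R@np.array(t)))
delta([.47,.1833,.16])
E
```

```text
[0.4711 0.1836 0.076 ] [0.4709 0.1835 0.076 ]
[0.4712 0.1835] [0.471  0.1835]
0.0662 9.0
0.0663 -81.0
0.0655 -170.7
0.0667 99.6
0.0228 8.3
0.0231 -81.5
0.0226 -171.2
0.0233 99.0
[-0.0197, 0.008, 0.008] [335.2503 271.6268]
[-0.0197, 0.008, -0.008] [298.0659 271.5885]
[0.0303, 0.008, 0.008] [330.7537 229.3782]
[0.0303, 0.008, -0.008] [303.5344 229.3496]
[0.0303, 0.015, 0] [317.1434 218.0919]
t 21.8 tcp [0.4692 0.1147 0.1892] shift [28.7 68.5 -6.1] z heading -5.8 xdir [ 0.0002 -0.006  -1.    ] F [-0.008  -0.0124 -0.8726] w 0.186
```

{"method": "drive_tool", "body": {"steps": [[0,0,58,-6,0]]}}

```text
clock: 21.92
tcp_pos: [0.4702, 0.1697, 0.189]
ee_rot: [-73.8, 89.6, -80.0]
contact_force: [1.6, 0.9, -0.8]
width: 0.182
```

```bash
python3 - <<'E'
from h import *
hold(6);delta([.470,.1835,.155])
E
```

```text
t 22.23 tcp [0.4693 0.1716 0.1888] shift [33.7 12.1 -0.6] z heading -5.8 xdir [ 0.0001 -0.0066 -1.    ] F [-0.4771  0.03   -0.2323] w 0.179
```

{"method": "drive_tool", "body": {"steps": [[0,34,12,0,0]]}}

```text
clock: 22.35
tcp_pos: [0.4726, 0.1821, 0.1576]
ee_rot: [-31.6, 89.5, -37.7]
contact_force: [0.5, 0.6, -0.2]
width: 0.182
```

```bash
python3 - <<'E'
from h import *
hold(6);delta([.470,.1835,.145])
snap("wrist","w6",(240,190,160,120,5)); snap("side","s6",(200,110,100,90,7))
E
```

```text
t 22.65 tcp [0.4711 0.1826 0.1561] shift [11.1  0.8 -1.2] z heading -5.9 xdir [ 0.0018 -0.0064 -1.    ] F [-0.3223 -0.3466 -0.7187] w 0.173
```

View pics/w6_z.png

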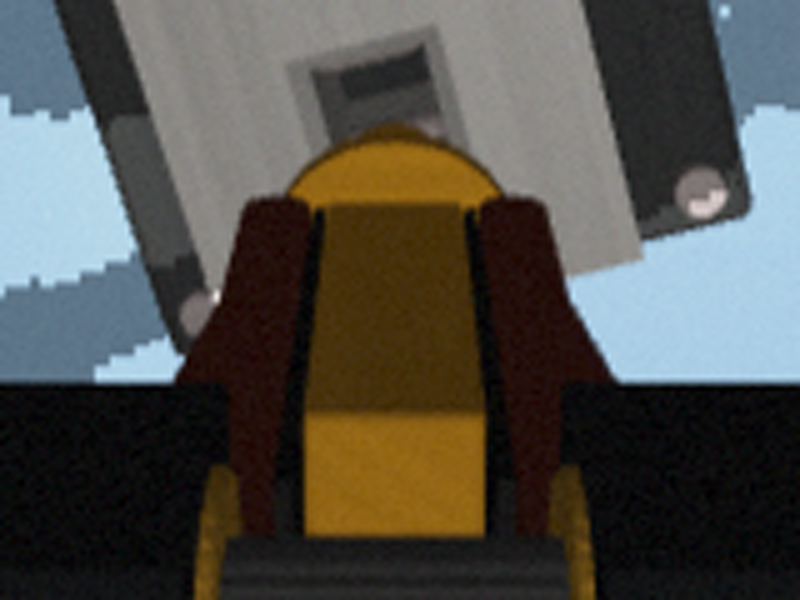

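View pics/s6_z.png

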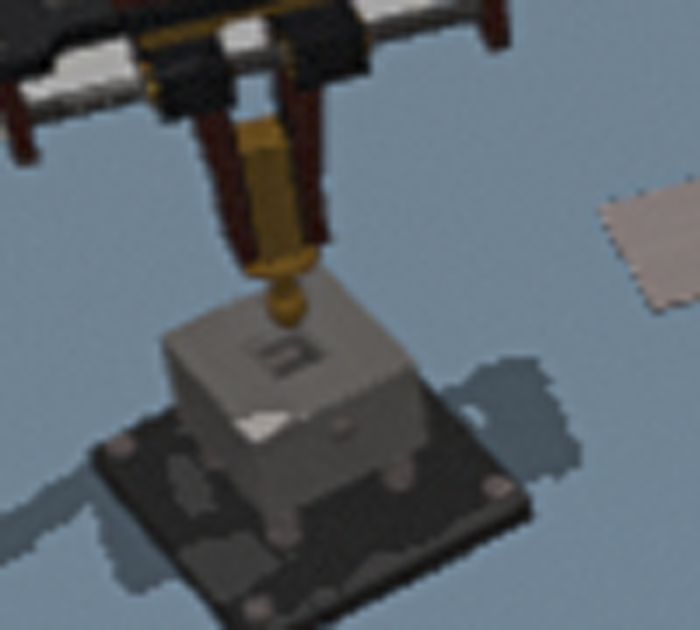

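{"method": "drive_tool", "body": {"steps": [[0,10,1,-1.7,0]]}}

```text
clock: 22.88
tcp_pos: [0.4704, 0.1841, 0.1476]
ee_rot: [-38.9, 89.6, -44.8]
contact_force: [-0.6, 0.2, -1.6]
width: 0.179
```

```bash
python3 - <<'E'
from h import *
hold(6);delta([.470,.1835,.136])
snap("wrist","w7",(240,190,160,120,5)); snap("side","s7",(200,110,100,90,7))
print(pose()[0]["contact_force"])
E
```

```text
t 23.18 tcp [0.4696 0.1841 0.1462] shift [10.2 -0.5  0.5] z heading -5.9 xdir [ 0.0023 -0.0061 -1.    ] F [-0.2898  0.4222  0.262 ] w 0.183
[-0.0818  0.2539 -0.5313]
```

View pics/w7_z.png

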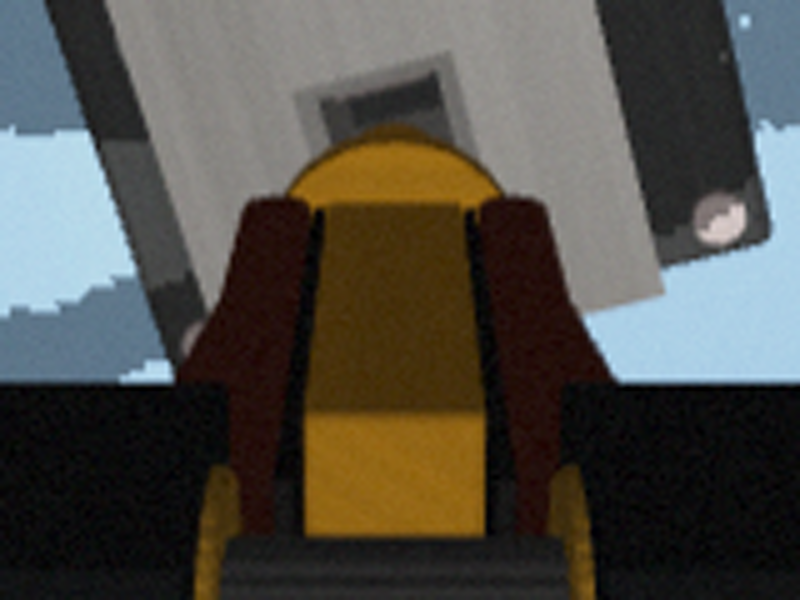

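View pics/s7_z.png

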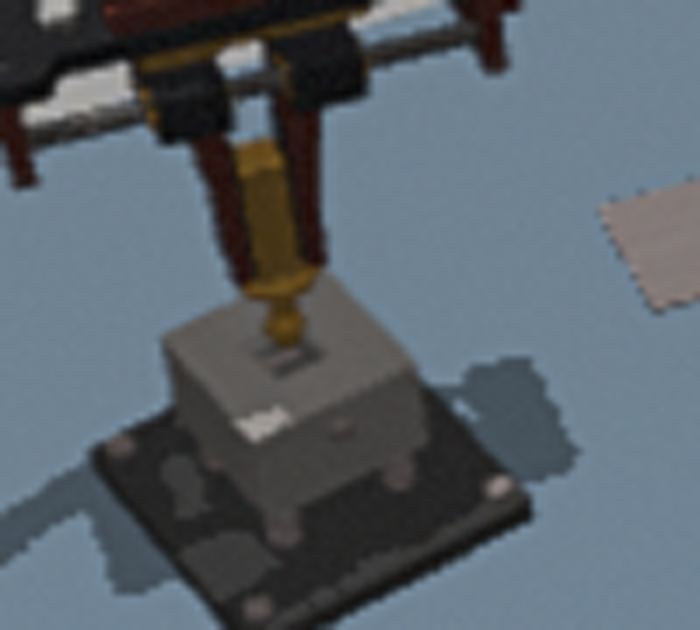

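{"method": "drive_tool", "body": {"steps": [[0,8,0,0,0]]}}

```text
clock: 23.4
tcp_pos: [0.4701, 0.1843, 0.1389]
ee_rot: [-47.9, 89.6, -53.8]
contact_force: [-0.3, 0.8, -0.7]
width: 0.18
```

```bash
python3 - <<'E'
from h import *
hold(5);delta([.470,.1835,.131])
F=[]
for i in range(4):
    hold(1); F.append(pose()[0]["contact_force"])
print(np.mean(F,0))
snap("side","s8",(200,110,100,90,7))
E
```

```text
t 23.65 tcp [0.4696 0.184  0.1381] shift [ 7.1 -0.5  0.4] z heading -5.9 xdir [ 0.0021 -0.0062 -1.    ] F [ 0.7418 -0.5306 -0.8534] w 0.181
[-0.3594 -0.3695 -0.8335]
```

View pics/s8_z.png

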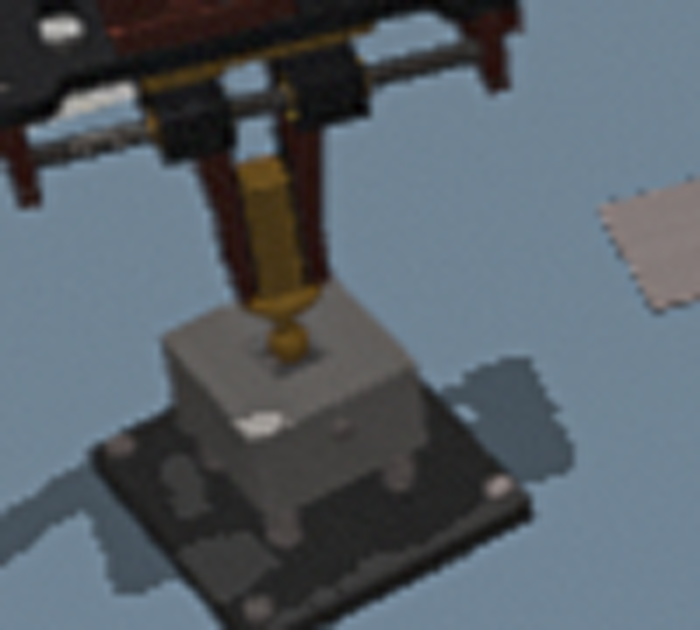

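{"method": "drive_tool", "body": {"steps": [[0,6,0,0,0]]}}

```text
clock: 24.02
tcp_pos: [0.4701, 0.1842, 0.1329]
ee_rot: [-48.2, 89.6, -54.1]
contact_force: [0.8, -0.1, -1.0]
width: 0.182
```

```bash
cat >> h.py <<'E'
def chk(n=6,target=(.470,.1837,.110)):
    F=[]
    for i in range(n):
        hold(1); F.append(env.get_obs()["contact_force"])
    print("Fmean last3",np.mean(F[-3:],0)," Fz seq",np.round(np.array(F)[:,2],1)); delta(target)
E
python3 - <<'E'
from h import *
chk(6)
E
```

```text
Fmean last3 [-0.598   0.7305 -0.8834]  Fz seq [-2.5 -0.2 -0.4 -0.6 -0.8 -1.3]
t 24.32 tcp [0.4698 0.1841 0.1325] shift [22.5 -0.2  0.2] z heading -5.9 xdir [ 0.0027 -0.0059 -1.    ] F [ 0.0631  0.4879 -1.2502] w 0.181
```

{"method": "drive_tool", "body": {"steps": [[0,3,0,0,0]]}}

```text
clock: 24.45
tcp_pos: [0.47, 0.1842, 0.1298]
ee_rot: [-52.2, 89.6, -58.1]
contact_force: [-0.9, 0.5, 1.2]
width: 0.183
```

```bash
python3 - <<'E'
from h import *
chk(5)
E
```

```text
Fmean last3 [-0.2566  1.3472  0.273 ]  Fz seq [-0.1  0.1 -0.3  0.7  0.4]
t 24.7 tcp [0.4698 0.1842 0.1296] shift [19.6 -0.4  0.2] z heading -5.9 xdir [ 0.0029 -0.0055 -1.    ] F [-0.4777  1.1992  0.4267] w 0.177
```

{"method": "drive_tool", "body": {"steps": [[0,2,0,0,0]]}}

```text
clock: 24.82
tcp_pos: [0.47, 0.1843, 0.1282]
ee_rot: [-49.3, 89.6, -55.2]
contact_force: [-0.1, 0.3, 5.5]
width: 0.181
```

```bash
python3 - <<'E'
from h import *
chk(5)
E
```

```text
Fmean last3 [-0.3419  0.7517  3.4357]  Fz seq [4.3 3.9 3.4 3.1 3.8]
t 25.07 tcp [0.47   0.1843 0.1282] shift [18.2 -0.5 -0. ] z heading -5.9 xdir [ 0.0037 -0.0052 -1.    ] F [-0.1009  1.2334  3.8005] w 0.182
```

{"method": "drive_tool", "body": {"steps": [[0,1.5,0,0,0]]}}

```text
clock: 25.2
tcp_pos: [0.4701, 0.1843, 0.1274]
ee_rot: [-43.3, 89.6, -49.2]
contact_force: [-2.1, 1.0, 7.6]
width: 0.182
```

```bash
python3 - <<'E'
from h import *
chk(5)
E
```

```text
Fmean last3 [-1.7119 -0.0235  6.6009]  Fz seq [7.5 6.4 6.2 6.6 7. ]
t 25.45 tcp [0.4701 0.1844 0.1274] shift [17.5 -0.6 -0.2] z heading -5.9 xdir [ 0.0046 -0.005  -1.    ] F [-0.8809 -0.2142  7.045 ] w 0.183
```

{"method": "drive_tool", "body": {"steps": [[0,1.5,0,0,0]]}}

```text
clock: 25.58
tcp_pos: [0.4702, 0.1844, 0.1269]
ee_rot: [-37.0, 89.6, -42.8]
contact_force: [-2.6, -1.0, 7.8]
width: 0.183
```

```bash
python3 - <<'E'
from h import *
chk(5)
E
```

```text
Fmean last3 [-2.2145  0.1322  7.9102]  Fz seq [8.  8.4 8.  8.2 7.6]
t 25.82 tcp [0.4702 0.1844 0.127 ] shift [17.  -0.6 -0.2] z heading -5.9 xdir [ 0.0052 -0.0048 -1.    ] F [-2.129   0.0271  7.5568] w 0.182
```

{"method": "drive_tool", "body": {"steps": [[0,2.5,0,-0.3,0]]}}

```text
clock: 25.95
tcp_pos: [0.4702, 0.1844, 0.1261]
ee_rot: [-27.3, 89.5, -33.2]
contact_force: [-2.8, -0.1, 11.1]
width: 0.181
```

```bash
python3 - <<'E'
from h import *
chk(5)
E
```

```text
Fmean last3 [-1.6407 -0.1805  8.593 ]  Fz seq [10.2  9.6  9.   8.7  8.1]
t 26.2 tcp [0.4704 0.1844 0.1261] shift [16.1 -0.7 -0.5] z heading -5.9 xdir [ 0.0073 -0.0045 -1.    ] F [-1.6313 -0.5627  8.1061] w 0.181
```

{"method": "drive_tool", "body": {"steps": [[0,2.5,0,-0.3,0]]}}

```text
clock: 26.32
tcp_pos: [0.4704, 0.1844, 0.1254]
ee_rot: [-19.0, 89.4, -24.8]
contact_force: [-4.3, -0.5, 11.0]
width: 0.179
```

```bash
python3 - <<'E'
from h import *
chk(5)
E
```

```text
Fmean last3 [-3.4323 -0.2378 11.1426]  Fz seq [12.7 10.9 10.8 11.1 11.6]
t 26.57 tcp [0.4704 0.1844 0.1254] shift [15.4 -0.7 -0.5] z heading -5.9 xdir [ 0.009  -0.0041 -1.    ] F [-3.1876 -0.0464 11.5978] w 0.181
```

{"method": "drive_tool", "body": {"steps": [[0,3,0,-1,0]]}}

```text
clock: 26.7
tcp_pos: [0.4702, 0.1845, 0.1246]
ee_rot: [-10.9, 89.3, -16.8]
contact_force: [-2.3, -0.3, 10.7]
width: 0.175
```

```bash
python3 - <<'E'
from h import *
chk(5)
E
```

```text
Fmean last3 [-1.4509 -0.4124 10.4167]  Fz seq [11.4  9.1  9.5 10.6 11.1]
t 26.95 tcp [0.4702 0.1845 0.1244] shift [14.4 -0.8 -0.3] z heading -5.9 xdir [ 0.012  -0.0037 -0.9999] F [-1.3235 -0.3237 11.1463] w 0.182
```

{"method": "drive_tool", "body": {"steps": [[0,3,0,-1,0]]}}

```text
clock: 27.08
tcp_pos: [0.47, 0.1846, 0.1237]
ee_rot: [-6.3, 89.1, -12.2]
contact_force: [-2.6, -1.6, 12.3]
width: 0.181
```

```bash
python3 - <<'E'
from h import *
chk(5)
snap("wrist","w9",(240,190,160,120,5))
E
```

```text
Fmean last3 [-1.5869 -0.218  11.514 ]  Fz seq [11.9 11.  11.7 12.1 10.7]
t 27.32 tcp [0.47   0.1846 0.1237] shift [13.7 -0.9 -0.1] z heading -5.9 xdir [ 0.0152 -0.0032 -0.9999] F [-1.9621 -0.3354 10.7496] w 0.179
```

View pics/w9_z.png

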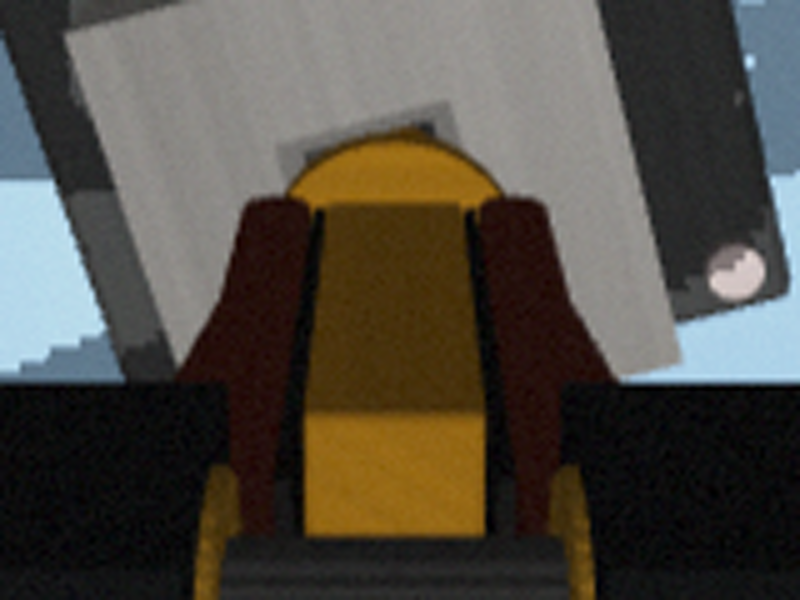

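{"method": "drive_tool", "body": {"steps": [[0,4,0,-1,0]]}}

```text
clock: 27.5
tcp_pos: [0.4698, 0.1847, 0.1223]
ee_rot: [-2.2, 88.9, -8.2]
contact_force: [-4.5, -0.4, 14.7]
width: 0.182
```

```bash
python3 - <<'E'
from h import *
chk(5)
E
```

```text
Fmean last3 [-1.6249 -0.5374  9.9054]  Fz seq [12.5 11.5 11.   9.   9.7]
t 27.75 tcp [0.4698 0.1846 0.1216] shift [11.6 -0.9  0.1] z heading -5.9 xdir [ 0.0182 -0.0028 -0.9998] F [-1.9384 -1.2261  9.7069] w 0.186
```

{"method": "drive_tool", "body": {"steps": [[0,4,0,-1,0]]}}

```text
clock: 27.88
tcp_pos: [0.4695, 0.1846, 0.1189]
ee_rot: [-1.9, 88.8, -7.8]
contact_force: [0.7, 0.1, 0.3]
width: 0.181
```

```bash
python3 - <<'E'
from h import *
chk(5)
E
```

```text
Fmean last3 [ 0.3025 -0.6793 -3.6634]  Fz seq [-5.7 -4.5 -3.5 -3.7 -3.7]
t 28.12 tcp [0.4682 0.1842 0.1161] shift [ 6.1 -0.3  1.7] z heading -5.9 xdir [ 0.0155 -0.0043 -0.9999] F [ 0.5185 -0.0704 -3.7156] w 0.182
```

{"method": "drive_tool", "body": {"steps": [[0,3.5,0,1.5,0]]}}

```text
clock: 28.25
tcp_pos: [0.4697, 0.1841, 0.1124]
ee_rot: [-9.4, 89.1, -15.3]
contact_force: [0.7, -0.2, 0.3]
width: 0.18
```

```bash
python3 - <<'E'
from h import *
chk(5)
snap("side","s10",(200,110,100,90,7))
E
```

```text
Fmean last3 [-0.3725  0.0851 -0.9906]  Fz seq [-1.  -1.  -1.3 -1.3 -0.4]
t 28.5 tcp [0.4698 0.1842 0.1127] shift [ 2.7 -0.4  0.2] z heading -5.9 xdir [ 0.0156 -0.0041 -0.9999] F [-0.3362 -0.9079 -0.3949] w 0.181
```

View pics/s10_z.png

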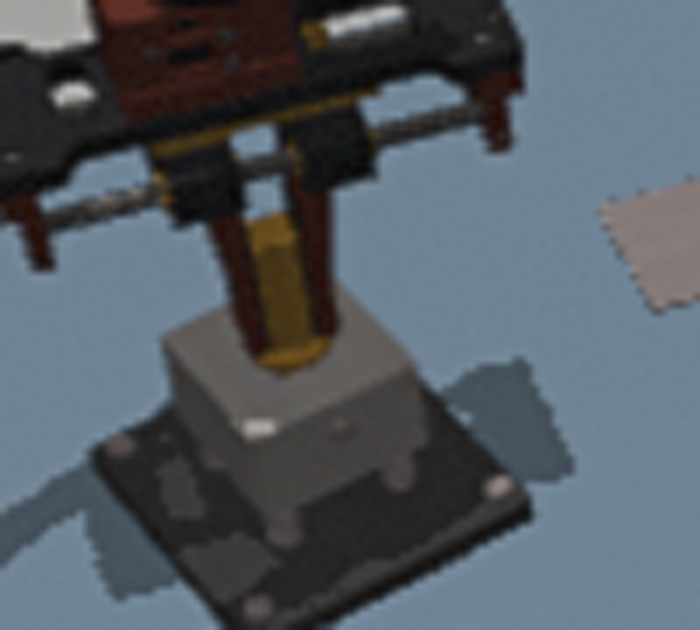

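{"method": "drive_tool", "body": {"steps": [[0,2.5,0,0,0]]}}

```text
clock: 28.68
tcp_pos: [0.4699, 0.1842, 0.1107]
ee_rot: [-7.6, 89.1, -13.5]
contact_force: [0.3, -0.7, -0.6]
width: 0.181
```

```bash
python3 - <<'E'
from h import *
chk(5)
E
```

```text
Fmean last3 [-0.3329  0.1731 -1.0091]  Fz seq [ 0.1 -0.4 -1.1 -1.  -1. ]
t 28.93 tcp [0.4698 0.1842 0.1103] shift [ 0.3 -0.5  0.2] z heading -5.9 xdir [ 0.0157 -0.004  -0.9999] F [ 0.5798  0.7152 -0.9898] w 0.181
```

{"method": "drive_tool", "body": {"steps": [[0,2,0,0,0]]}}

```text
clock: 29.05
tcp_pos: [0.4699, 0.1842, 0.1089]
ee_rot: [-7.6, 89.1, -13.5]
contact_force: [-2.9, -0.1, 6.3]
width: 0.179
```

```bash
python3 - <<'E'
from h import *
chk(5)
E
```

```text
Fmean last3 [-2.3199 -0.4813  4.7412]  Fz seq [6.2 4.8 4.9 4.8 4.6]
t 29.3 tcp [0.4699 0.1842 0.1091] shift [-0.9 -0.5  0.2] z heading -5.9 xdir [ 0.0162 -0.0038 -0.9999] F [-2.5314 -0.5283  4.57  ] w 0.182
```

{"method": "drive_tool", "body": {"steps": [[0,2.5,0,-0.5,0]]}}

```text
clock: 29.42
tcp_pos: [0.4699, 0.1842, 0.1081]
ee_rot: [-5.8, 89.0, -11.7]
contact_force: [-2.7, -0.7, 10.5]
width: 0.18
```

```bash
python3 - <<'E'
from h import *
chk(5)
snap("wrist","w11",(240,190,160,120,5)); snap("side","s11",(200,110,100,90,7))
E
```

```text
Fmean last3 [-3.6659 -2.0154  9.5781]  Fz seq [10.   9.7  9.9 10.2  8.7]
t 29.68 tcp [0.4699 0.1842 0.1084] shift [-1.6 -0.5  0.2] z heading -5.9 xdir [ 0.0181 -0.0036 -0.9998] F [-4.3475 -1.7887  8.6846] w 0.178
```

View pics/w11_z.png

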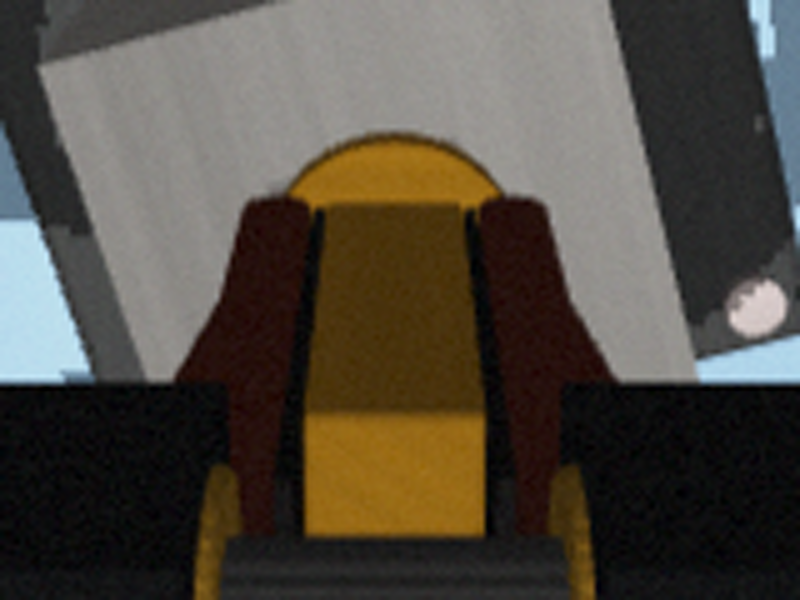

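View pics/s11_z.png

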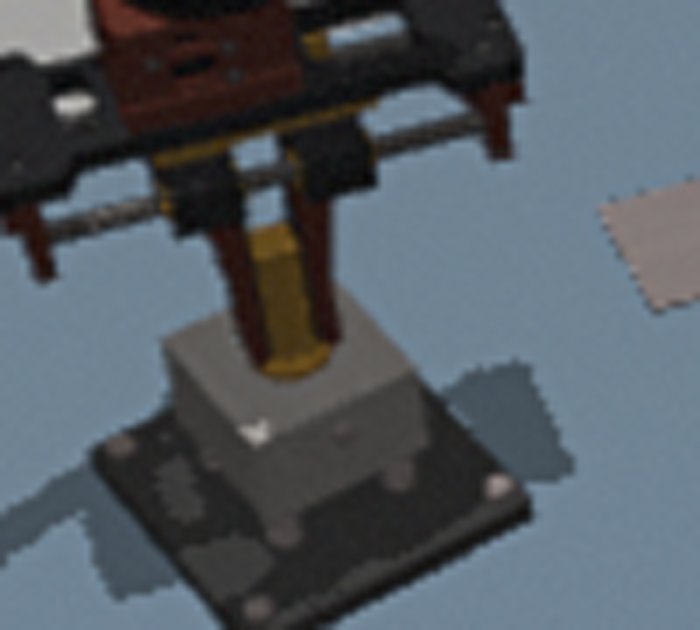

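{"method": "drive_tool", "body": {"steps": [[0,-2,0,0,0]]}}

```text
clock: 29.9
tcp_pos: [0.4698, 0.1842, 0.1107]
ee_rot: [-5.4, 88.9, -11.3]
contact_force: [-1.3, -0.0, -2.2]
width: 0.177
```

```bash
python3 - <<'E'
from h import *
chk(5)
E
```

```text
Fmean last3 [-0.8154 -0.6481  0.9834]  Fz seq [-0.5 -0.5  1.   0.6  1.3]
t 30.15 tcp [0.4698 0.1842 0.11  ] shift [-0.  -0.5  0.3] z heading -5.9 xdir [ 0.0178 -0.0037 -0.9998] F [-0.7494 -1.0565  1.332 ] w 0.178
```

{"method": "drive_tool", "body": {"steps": [[0,-1,0,0,0]]}}

```text
clock: 30.28
tcp_pos: [0.4697, 0.1842, 0.1105]
ee_rot: [-6.5, 89.0, -12.4]
contact_force: [-0.9, 0.0, -0.9]
width: 0.178
```

```bash
python3 - <<'E'
from h import *
chk(5)
E
```

```text
Fmean last3 [-0.2546  0.1815 -0.7123]  Fz seq [-0.2 -1.2 -1.3 -0.1 -0.7]
t 30.52 tcp [0.4697 0.1842 0.1107] shift [ 0.7 -0.5  0.3] z heading -5.9 xdir [ 0.0175 -0.0037 -0.9998] F [-0.079  -0.1182 -0.741 ] w 0.182
```

{"method": "drive_tool", "body": {"steps": [[0,-1,0,0,0]]}}

```text
clock: 30.65
tcp_pos: [0.4697, 0.1842, 0.1116]
ee_rot: [-6.4, 89.0, -12.3]
contact_force: [-0.2, 0.6, -0.8]
width: 0.177
```

```bash
python3 - <<'E'
from h import *
chk(5)
E
```

```text
Fmean last3 [-0.4366 -0.0199 -0.4121]  Fz seq [-0.7 -1.4  0.3 -1.3 -0.2]
t 30.9 tcp [0.4697 0.1842 0.1118] shift [ 1.8 -0.5  0.3] z heading -5.9 xdir [ 0.0176 -0.0038 -0.9998] F [-1.0506 -0.231  -0.2177] w 0.179
```

{"method": "drive_tool", "body": {"steps": [[0,-1,0,0,0]]}}

```text
clock: 31.02
tcp_pos: [0.4697, 0.1842, 0.1127]
ee_rot: [-6.2, 89.0, -12.1]
contact_force: [-0.5, 0.1, -1.0]
width: 0.179
```

```bash
python3 - <<'E'
from h import *
chk(5)
E
```

```text
Fmean last3 [-0.9419  0.436   0.0516]  Fz seq [-1.4 -1.3  0.3  0.2 -0.4]
t 31.27 tcp [0.4697 0.1842 0.1128] shift [ 2.8 -0.5  0.3] z heading -5.9 xdir [ 0.0177 -0.0037 -0.9998] F [-0.7142  0.1504 -0.3883] w 0.18
```

{"method": "drive_tool", "body": {"steps": [[0,-1,0,0,0]]}}

```text
clock: 31.4
tcp_pos: [0.4697, 0.1842, 0.1138]
ee_rot: [-6.2, 89.0, -12.1]
contact_force: [-0.8, 0.6, -1.4]
width: 0.183
```

```bash
python3 - <<'E'
from h import *
chk(4)
E
```

```text
Fmean last3 [-0.1526 -0.2915 -0.3383]  Fz seq [-1.3 -0.5  0.1 -0.6]
t 31.6 tcp [0.4697 0.1842 0.1138] shift [ 3.8 -0.5  0.3] z heading -5.9 xdir [ 0.0177 -0.0038 -0.9998] F [-0.3754  0.1139 -0.6171] w 0.181
```

{"method": "drive_tool", "body": {"steps": [[0,-1,0,0,0]]}}

```text
clock: 31.72
tcp_pos: [0.4697, 0.1842, 0.1148]
ee_rot: [-6.1, 89.0, -12.0]
contact_force: [0.0, 0.0, -1.2]
width: 0.181
```

```bash
python3 - <<'E'
from h import *
chk(4)
E
```

```text
Fmean last3 [-0.6712 -0.2948 -0.4074]  Fz seq [-0.9 -0.5 -0.7 -0. ]
t 31.93 tcp [0.4697 0.1842 0.1149] shift [ 4.9 -0.5  0.2] z heading -5.9 xdir [ 0.0178 -0.0037 -0.9998] F [-1.0589 -0.2785 -0.0404] w 0.182
```

Collar about 5.1 mm up, still in free play; continue in smaller steps.

{"method": "drive_tool", "body": {"steps": [[0,-0.8,0,0,0]]}}

```text
clock: 32.05
tcp_pos: [0.4697, 0.1843, 0.1156]
ee_rot: [-5.6, 89.0, -11.5]
contact_force: [-0.1, 0.8, -2.0]
width: 0.176
```

```bash
python3 - <<'E'
from h import *
chk(5)
E
```

```text
Fmean last3 [-0.2893  0.3625 -1.2717]  Fz seq [-1.9 -1.4 -1.2 -1.2 -1.4]
t 32.3 tcp [0.4697 0.1843 0.1156] shift [ 5.6 -0.5  0.3] z heading -5.9 xdir [ 0.0176 -0.0036 -0.9998] F [ 0.3394  0.078  -1.4116] w 0.181
```

{"method": "drive_tool", "body": {"steps": [[0,-0.8,0,0,0]]}}

```text
clock: 32.42
tcp_pos: [0.4696, 0.1843, 0.1161]
ee_rot: [-5.9, 89.0, -11.8]
contact_force: [0.9, 1.0, -2.8]
width: 0.182
```

```bash
python3 - <<'E'
from h import *
chk(5)
E
```

```text
Fmean last3 [ 0.2265  0.3094 -3.5946]  Fz seq [-3.5 -3.4 -3.9 -3.1 -3.7]
t 32.67 tcp [0.4696 0.1843 0.1161] shift [ 6.1 -0.5  0.4] z heading -5.9 xdir [ 0.0173 -0.0037 -0.9998] F [ 0.3389 -0.1295 -3.7134] w 0.182
```

{"method": "drive_tool", "body": {"steps": [[0,-1,0,0,0]]}}

```text
clock: 32.8
tcp_pos: [0.4695, 0.1843, 0.1167]
ee_rot: [-6.7, 89.0, -12.6]
contact_force: [1.9, 0.1, -7.0]
width: 0.181
```

```bash
python3 - <<'E'
from h import *
chk(4)
E
```

```text
Fmean last3 [ 1.1586  1.3595 -5.7401]  Fz seq [-5.3 -6.2 -4.7 -6.4]
t 33.0 tcp [0.4695 0.1843 0.1168] shift [ 6.8 -0.5  0.5] z heading -5.9 xdir [ 0.0169 -0.0037 -0.9999] F [ 0.4507  1.0474 -6.3518] w 0.182
```

{"method": "drive_tool", "body": {"steps": [[0,-1.2,0,0,0]]}}

```text
clock: 33.12
tcp_pos: [0.4694, 0.1842, 0.1175]
ee_rot: [-7.5, 89.0, -13.4]
contact_force: [2.0, 1.0, -8.3]
width: 0.184
```

```bash
python3 - <<'E'
from h import *
chk(4)
E
```

```text
Fmean last3 [ 2.0773  1.4227 -8.5969]  Fz seq [-8.9 -8.3 -8.2 -9.4]
t 33.33 tcp [0.4693 0.1842 0.1175] shift [ 7.5 -0.4  0.6] z heading -5.9 xdir [ 0.0164 -0.0039 -0.9999] F [ 1.9153  1.4212 -9.3569] w 0.18
```

{"method": "drive_tool", "body": {"steps": [[0,-1.3,0,0.2,0]]}}

```text
clock: 33.45
tcp_pos: [0.4693, 0.1842, 0.1182]
ee_rot: [-8.7, 89.1, -14.6]
contact_force: [2.7, 1.9, -12.0]
width: 0.183
```

```bash
python3 - <<'E'
from h import *
chk(4)
E
```

```text
Fmean last3 [  2.2335   1.1599 -11.7833]  Fz seq [-12.  -12.8 -11.  -11.5]
t 33.65 tcp [0.4693 0.1842 0.1182] shift [ 8.2 -0.4  0.6] z heading -5.9 xdir [ 0.0154 -0.0041 -0.9999] F [  2.1317   1.267  -11.5271] w 0.182
```

```bash
python3 - <<'E'
from h import *
chk(10); chk(10)
snap("side","s12",(200,110,100,90,7))
E
```

```text
Fmean last3 [  2.0579   1.8866 -13.3165]  Fz seq [-12.6 -11.9 -12.  -12.2 -12.6 -12.7 -13.2 -12.9 -13.3 -13.7]
t 34.15 tcp [0.4693 0.1842 0.1186] shift [ 8.6 -0.4  0.6] z heading -5.9 xdir [ 0.0157 -0.004  -0.9999] F [  1.3277   2.0677 -13.6513] w 0.183
Fmean last3 [  0.9378   1.3594 -13.431 ]  Fz seq [-13.3 -13.6 -13.8 -13.5 -13.7 -14.5 -13.1 -12.9 -13.7 -13.6]
t 34.65 tcp [0.4693 0.1842 0.1187] shift [ 8.7 -0.4  0.6] z heading -5.9 xdir [ 0.0157 -0.0041 -0.9999] F [  0.6254   1.2515 -13.6231] w 0.186
```

View pics/s12_z.png

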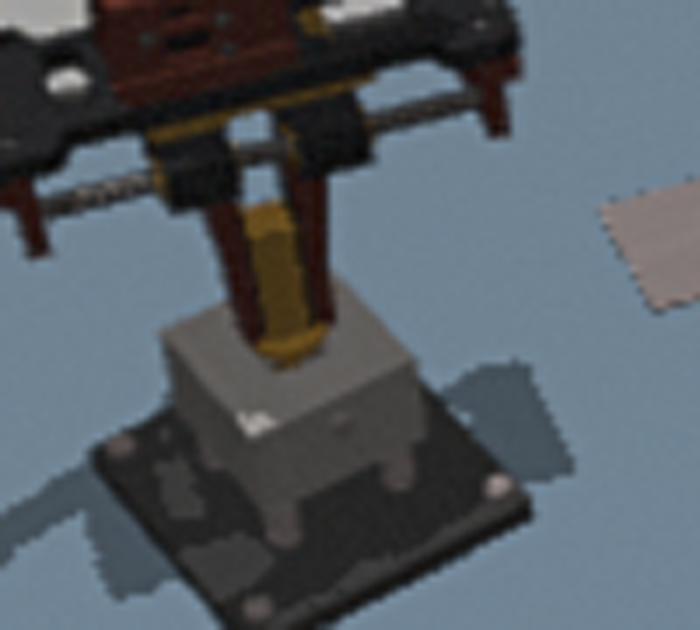

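{"method": "drive_tool", "body": {"steps": [[0,2,0,0,0]]}}

```text
clock: 34.83
tcp_pos: [0.4694, 0.1842, 0.1173]
ee_rot: [-7.7, 89.0, -13.6]
contact_force: [-1.4, 1.1, -6.4]
width: 0.183
```

```bash
python3 - <<'E'
from h import *
chk(4)
E
```

```text
Fmean last3 [-1.3531  1.2272 -7.4832]  Fz seq [-6.5 -7.3 -8.4 -6.8]
t 35.02 tcp [0.4694 0.1842 0.1174] shift [ 7.4 -0.5  0.5] z heading -5.9 xdir [ 0.0163 -0.0038 -0.9999] F [-1.6881  1.6324 -6.8203] w 0.18
```

{"method": "drive_tool", "body": {"steps": [[0,3,0,0,0]]}}

```text
clock: 35.15
tcp_pos: [0.4699, 0.1843, 0.1157]
ee_rot: [-4.9, 88.9, -10.8]
contact_force: [-2.9, 0.7, -1.2]
width: 0.181
```

```bash
python3 - <<'E'
from h import *
chk(5)
E
```

```text
Fmean last3 [-2.3107  0.6262 -1.205 ]  Fz seq [-0.7 -1.3 -1.9 -1.  -0.7]
t 35.4 tcp [0.4699 0.1843 0.1155] shift [ 5.5 -0.6  0.1] z heading -5.9 xdir [ 0.018  -0.0034 -0.9998] F [-2.5382  1.2618 -0.6775] w 0.177
```

{"method": "drive_tool", "body": {"steps": [[0,3,0,-0.3,0]]}}

```text
clock: 35.52
tcp_pos: [0.4699, 0.1843, 0.1134]
ee_rot: [-4.2, 88.9, -10.1]
contact_force: [-3.7, -0.9, 1.6]
width: 0.178
```

```bash
python3 - <<'E'
from h import *
chk(5)
E
```

```text
Fmean last3 [-2.2258 -0.9743  0.5515]  Fz seq [-0.6  0.2  0.6  0.5  0.6]
t 35.77 tcp [0.4698 0.1842 0.1126] shift [ 2.6 -0.5  0.2] z heading -5.9 xdir [ 0.0186 -0.0035 -0.9998] F [-2.4243 -1.2091  0.5528] w 0.182
```

{"method": "drive_tool", "body": {"steps": [[0,3,0,0,0]]}}

```text
clock: 35.9
tcp_pos: [0.4699, 0.1842, 0.1099]
ee_rot: [-4.7, 88.9, -10.6]
contact_force: [-3.3, -0.4, 1.9]
width: 0.185
```

```bash
python3 - <<'E'
from h import *
chk(6)
E
```

```text
Fmean last3 [-2.7859 -0.4937  2.0576]  Fz seq [2.9 2.6 2.3 2.2 1.7 2.3]
t 36.2 tcp [0.4699 0.1842 0.1097] shift [-0.3 -0.5  0.1] z heading -5.9 xdir [ 0.0186 -0.0036 -0.9998] F [-2.2465 -0.4477  2.2991] w 0.177
```

{"method": "drive_tool", "body": {"steps": [[0,0.5,0,-0.7,0]]}}

```text
clock: 36.33
tcp_pos: [0.4698, 0.1842, 0.1096]
ee_rot: [-3.9, 88.8, -9.9]
contact_force: [0.4, -1.9, 2.8]
width: 0.183
```

```bash
python3 - <<'E'
from h import *
chk(4)
E
```

```text
Fmean last3 [ 0.0638 -1.0375  2.8592]  Fz seq [3.2 3.  2.5 3.1]
t 36.52 tcp [0.4698 0.1843 0.1096] shift [-0.4 -0.5  0.3] z heading -5.9 xdir [ 0.0202 -0.0035 -0.9998] F [ 0.0554 -1.049   3.0781] w 0.183
```

{"method": "drive_tool", "body": {"steps": [[0.6,0,0,0,0]]}}

```text
clock: 36.65
tcp_pos: [0.47, 0.1843, 0.1095]
ee_rot: [-2.9, 88.8, -8.8]
contact_force: [0.9, -0.2, -0.8]
width: 0.259
```

```bash
python3 - <<'E'
from h import *
chk(10)
snap("side","s13",(200,110,100,90,7)); snap("wrist","w13",(240,190,160,120,5))
E
```

```text
Fmean last3 [ 0.1671 -0.1795  0.0358]  Fz seq [ 0.3 -0.7  0.5  0.4  0.6 -0.4  0.4 -0.3 -0.1  0.5]
t 37.15 tcp [0.4697 0.1842 0.1096] shift [-0.4 -0.5  0.3] z heading -5.9 xdir [ 0.0201 -0.0035 -0.9998] F [0.2581 0.3767 0.4704] w 0.596
```

View pics/s13_z.png

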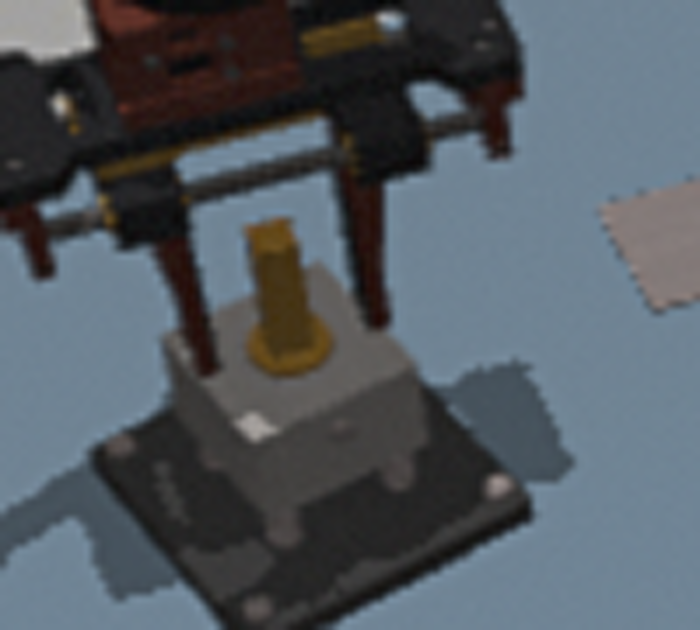

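View pics/w13_z.png

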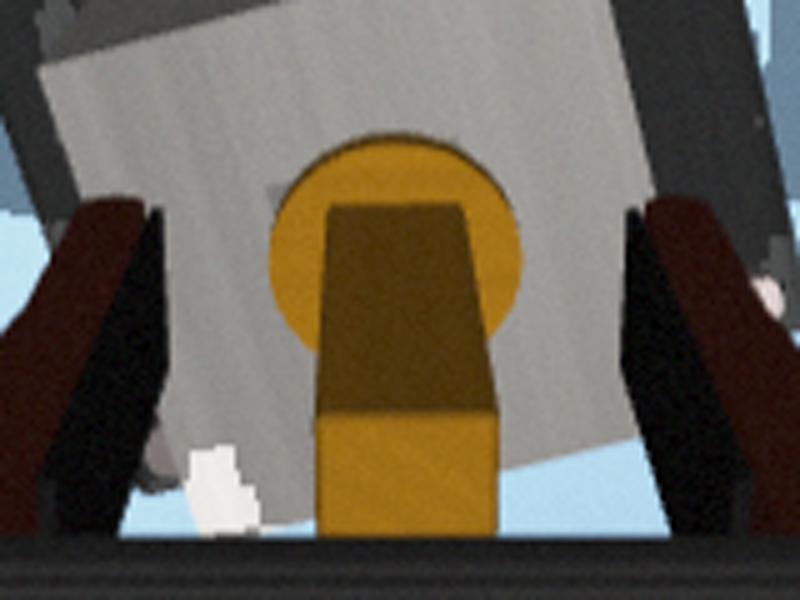

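{"method": "drive_tool", "body": {"steps": [[0.6,-50,0,1,0]]}}

```text
clock: 37.38
tcp_pos: [0.4675, 0.1836, 0.1555]
ee_rot: [-23.4, 89.3, -29.3]
contact_force: [0.3, -0.4, 0.9]
width: 0.6
```

```bash
python3 - <<'E'
from h import *
chk(5)
E
```

```text
Fmean last3 [ 0.0998  0.0198 -0.3666]  Fz seq [ 4.6  0.8 -0.7  0.1 -0.5]
t 37.62 tcp [0.4698 0.1843 0.1595] shift [49.5 -0.6 -0.7] z heading -5.9 xdir [ 0.0204 -0.0034 -0.9998] F [ 0.2002 -0.0489 -0.4924] w 0.6
```

{"method": "drive_tool", "body": {"steps": [[0.6,-50,0,1,0]]}}

```text
clock: 37.75
tcp_pos: [0.4674, 0.1836, 0.2036]
ee_rot: [-31.6, 89.3, -37.5]
contact_force: [0.1, -0.7, -0.3]
width: 0.601
```

```bash
python3 - <<'E'
from h import *
chk(8)
snap("side","s14",(200,110,100,90,7)); snap("wrist","w14")
for c in ("side","wrist"):
    print([(np.round(x["xyz"],4),x["confidence"]) for x in viewer.place_of("post_shoulder",c)])
chk(4)
E
```

```text
Fmean last3 [0.2034 0.4329 0.1961]  Fz seq [ 5.6  1.2 -0.1 -1.  -0.9  0.   0.3  0.3]
t 38.15 tcp [0.4692 0.1842 0.2075] shift [97.5 -0.2 -0.9] z heading -5.9 xdir [ 0.0175 -0.0043 -0.9998] F [0.8056 0.4628 0.3055] w 0.598
[(array([0.467 , 0.1864, 0.0739]), 0.45), (array([ 0.4727, -0.2943,  0.0146]), 0.34)]
[(array([0.4707, 0.1875, 0.0798]), 0.81)]
Fmean last3 [-0.2048 -0.2473 -0.1254]  Fz seq [-0.3  0.1 -0.1 -0.4]
t 38.55 tcp [0.4697 0.1844 0.2094] shift [99.4 -0.5 -1.7] z heading -5.9 xdir [ 0.0204 -0.0034 -0.9998] F [-0.2488  0.0287 -0.3786] w 0.596
```

View pics/s14_z.png

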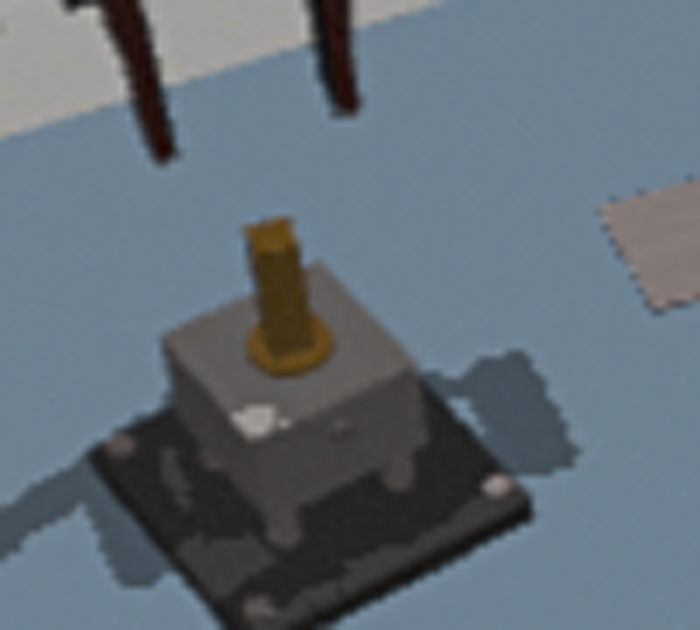

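View pics/w14.png

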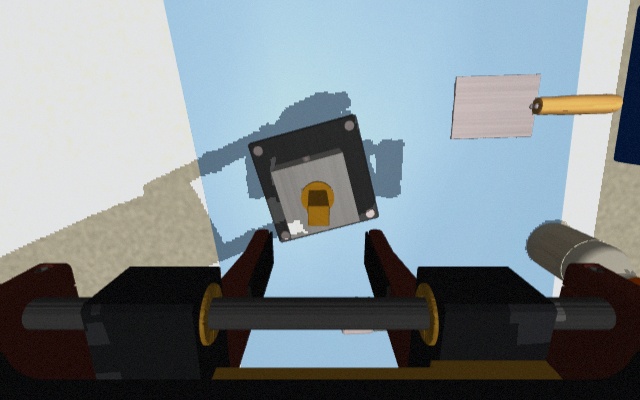

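Post seated upright with its collar flush on the block (wrist picture about (317,195)); gripper clear. Handing in.

```bash
python3 - <<'E'
from station import order
print(order.job_done())
E
```

```text
the job is handed in; nothing more can be done
None
```

I put the square-headed post into the sprung block, pressed it home past the catch, tugged it to confirm it holds, let go and handed the job in. That was at about 38.6 s of the 64 s allowed. `job_done` reports no verdict, and I never had a direct reading of the block's travel, so its position is only inferred from forces.

- **Press:** the catch gave way at about 11 to 15 N. I then pressed the collar onto the block with about 10 N, and the pictures show it flush.
- **Tug:** there was about 5.5 mm of free play, then the catch took the load. I held it for about 1.2 s. The wrist read 11.5 N at first and crept up to about 13.5 N, with one noisy reading of 14.5 N. Taking off the post's weight, that is roughly 11 to 12.6 N on the block. This is above the steady 10 N you asked for, but the mean stayed under the 14 N limit.
- **Release:** I lowered the post back onto the block with 2 to 3 N, opened the fingers and rose about 100 mm. The last wrist force was about 0.

**Last checks:**
- The side and wrist pictures show the post upright with its collar on the block, and the stand and spatula in place. I took no last look at the rack, the other posts or the dish.
- The network put the collar at (0.471, 0.188, 0.080) from the wrist camera and (0.467, 0.186, 0.074) from the side camera. The socket measured (0.470, 0.1835, 0.076), so these differ by 3 to 6 mm. I trusted the contact height instead: the collar rested where the tool's height (0.110 m) said it should.
- The tool leaned about 1 degree during the grasp and press, because the arm drifts in tilt over chained moves. I reduced the lean before gripping but did not remove it.

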